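Clear a pegboard rail: rehang the mallet and the spirit level on the next rail

TASK

One of the three rails on the white pegboard is to be kept for the headphones, but a spirit level and a mallet hang on it one behind the other. Lift each of them off over the rail's upturned end and hang both, by their eyes, on the empty rail, in either order, hanging freely and straight down. Do not drop them, and leave the screwdriver on its rail and everything else where it is.

Things in the scene. Friction and masses are not known exactly. Their poses are not given: they have to be found in the camera images.
- board: White pegboard standing on the desk at the robot's left, 460 mm wide, 500 high, 8 thick; two feet 12 high reach 85 out in front, 195 either side of the middle. Origin: on the desk under the middle of the front face. z up, -x points straight out of the front face to the middle of the desk, y runs along the board. Fixed; place and yaw vary.
- rail_full: The rail to be cleared, carrying level and mallet: a level steel wire 6 mm thick on a plate 26 wide x 46 high x 3. Origin: on the wire's centre line at the board's front face; axes as the board's; the wire runs along -x for 95 mm to its upturned end. The rails sit 105 apart, 273 to 297 above the desk, each at its own height; which is where varies.
- stop_full (a point): The upturned end (end stop) of rail_full, same 6 mm wire turned straight up at x = -95 mm: this point is its top, 14 mm above the wire's centre line, 11 above the top of the wire. The two other rails end in the same way.
- rail_free: The empty rail on which both things are to be hung; same shape, size, end stop, origin and axes as rail_full.
- rail_third: The rail that carries the screwdriver; same shape, size, origin and axes as rail_full. Leave it alone. It may be between the two others.
- level: Grey plastic spirit level, bar 200 long x 42 wide x 20 thick, 0.13 to 0.25 kg, hanging upright. Origin: middle of the upper edge of the eye at its top, where it bears on the wire (3 mm above the wire's centre line). Hanging: z up, x along the rail (thickness), y along the board (width). It reaches from z = +12 to -188.
- level_eye (a point): Centre of the level's eye, an opening 18 wide (y) x 30 high right through along x, from the level's z = 0 to -30 mm, upper corners bevelled; 12 mm of plastic to each side and above. Good to grip across the 42 mm width at the height of the eye's upper edge, the fingers either side of the wire.
- mallet: Rubber mallet, 0.21 to 0.4 kg, hanging head down by the eye in its handle end. Origin and axes as the level's: middle of the eye's upper edge, z up, x along the rail, y along the board. Eye end 34 wide (y) x 20 thick, z = +10 to -50 mm, then a handle 28, later 24 wide. Either it or the level is in front: rear origin 26 to 30, front origin 63 to 67 from the board.
- mallet_eye (a point): Centre of the mallet's eye, an opening 18 wide (y) x 30 high through along x, from the mallet's z = 0 to -30 mm, upper corners bevelled. Good to grip across the 34 mm width at the height of the eye's upper edge, the fingers either side of the wire.
- mallet_head (a point): Centre of the mallet's head, a rubber cylinder 40 mm in diameter and 75 long lying along y, 195 mm below the mallet's origin; it stands out 20 mm towards the board and to the front, so the rear thing and the front thing need their origins about 33 mm or more apart.
- screwdriver: Red-handled screwdriver hanging by its eye on rail_third (28 wide, 212 long). Origin at the upper edge of its eye. To be left alone.
- hex_key: Steel hex key (110 mm arm along the board, 34 mm arm down) lying over two short pegs that stick 22 mm out of the board, 425 mm above the desk. Origin: middle of the long arm. To be left alone.
- organiser: Clear plastic organiser box with a closed lid, 200 x 130 x 48 high, fixed on the desk. Origin: centre of its underside.
- dowel0: Wooden dowel, 10 mm thick, 45 long, lying on the desk. Origin: under its middle. To be left alone.
- dowel1: Wooden dowel like dowel0.
- dowel2: Wooden dowel like dowel0.
- cam_lock: Zinc cam lock, a disc 19 mm across and 13 high, on the desk. To be left alone.
- headphones: Black headphones lying flat on the desk, about 230 x 210 x 32 high. Origin between the two ear cups, on the desk. To be left alone.
Mind the look-alikes: they are no part of the job. There is more than one size of the mallet; the job needs the larger. There is more than one size of the level; the job needs the smaller.

How it is judged:
At the end, for the whole second after the job is handed in: The level and the mallet both hang on the empty rail, still and released: the upper edge of each eye lies 4 mm below to 7 mm above the wire's centre line (3 mm above when it bears on the wire), within 8 mm of the wire sideways and 5 to 92 mm from the board, and each hangs within 0.15 rad of plumb (x of level in the frame of rail_free between -0.092 and -0.005 m and y of level in the frame of rail_free between -0.008 and 0.008 m and z of level in the frame of rail_free between -0.004 and 0.007 m and angle between each of level, mallet's own z axis and vertical below 0.15 rad and x of mallet in the frame of rail_free between -0.092 and -0.005 m and y of mallet in the frame of rail_free between -0.008 and 0.008 m and z of mallet in the frame of rail_free between -0.004 and 0.007 m and linear speed of each of level, mallet below 0.03 m/s and angular speed of each of level, mallet below 0.4 rad/s); the robot touches nothing.
It fails at once if the level or the mallet is dropped or lowered to the desk (its eye comes below 200 mm) (height (world z) of any of level, mallet below 0.2 m).
It fails at once if the screwdriver is moved by more than 40 mm or comes off its rail (distance of screwdriver from where it was at the start of the episode above 0.04 m).
It fails at once if the hex key, a dowel, the cam lock or the headphones are moved by more than 30 mm (distance of any of hex_key, dowel0, dowel1, dowel2, cam_lock, headphones from where it was at the start of the episode above 0.03 m).
It also fails if it takes over 62 s, if anything falls off the work surface, if the arm or the gripper's body presses on something with over 40 N, if the wrist force passes 120 N, or if a joint passes its speed limit or range.

ROBOT

A 6-joint arm with a two-finger parallel gripper is mounted at the origin on the work surface. World frame = base frame: x ahead of the robot, y to its left, z up, the work surface at z = 0. Lengths are in m, angles in rad, forces in N, time in s.
With the tool pointing down it reaches from about 0.4 to 0.825 m from the base axis. Payload 7 kg.
Tool frame: the origin (TCP) lies at the very end of the fingers, on their centre line; the grasp point (between the pads) lies 19 mm behind it; x points along the fingers, y is the direction in which the jaws open and shut, and the axes are right-handed (so a half turn about x gives the same grasp; the last joint's range is limited). The gripper opens to 88 mm and grips with 3 to 60 N. Pads are 19 mm wide; open, the fingers measure 130 mm over their backs; the gripper's body (78 mm by 193 mm) begins 47 mm behind the grasp point.
Start: joints at [1.399, 0.359, 0.012, 0, -1.224, -0.288], TCP at [0.3, 0.605, 0.227] pointing down, gripper open.
Joint ranges: [-3.07, 3.07], [-1.43, 2.12], [-1.02, 1.25], [-3.03, 1.67], [-3.05, -0], [-3.03, 3.03]. Speed limits (rad/s): [2.39, 2.39, 3.01, 3.14, 3.14, 3.14].

INTERFACE

Orientations are given as [roll, pitch, yaw] about the fixed x, y, z axes, in that order (R = Rz(yaw) Ry(pitch) Rx(roll)).
In Python, from station import arm, cams gives the robot as it stands. The module is installed in compiled form; this text tells all that it offers.
- The arm moves only by the tool carry_out, never from a script. Its argument "deltas" is a list of rows, each a list of 6 numbers: the shift along the tool's x, y, z in units of 0.04 m (1.0 is 0.04 m), then the turn, a rotation vector about the tool's x, y, z in units of 4 degrees (1.0 is 4 degrees). In form: [[tx, ty, tz, ax, ay, az], ...]. A call has 1 to 5 rows; each row shifts and turns the pose as measured when the row begins, along the tool's axes as they then stand; what a row does not reach is not made up. A row lasts 1/10 s, in which the tool goes at most 50 mm and 8.59 degrees, less where a joint would pass 70% of its speed; a pose out of reach is approached as far as the arm can. A call with a number of a shift or a turn outside -1 to 1 is refused whole. A call with a gripper value outside its range is refused whole. "hand" is the closure, from 0 (fully open) to 1 (shut), set as the call begins (left out, the last holds). The fingers move at their own pace and stop on an object; "newtons" is the grip in N (left out, the last holds). Time passes only in rows, so rows that do not move let the fingers close. It gives the time, the measured TCP pose, the force and the opening at its end, in the units of the state.
- arm.get_state(): the state, without advancing time (a new reading comes with each control period).
- cams.grab_frame(name): name is "scene" or "side" or "wrist"; returns a dict with "pixels" (400x640x3 uint8, red, green, blue), "fx", "fy", "cx", "cy" (pixels), "T" (4x4, takes a point from camera to world coordinates); the wrist camera has in their place "hand_eye" (4x4, takes a point from camera to tool coordinates, whose origin is the TCP and whose axes are the tool frame's). Camera axes: x right, y up, looking along -z (the intrinsics and any distortion apply to the point x, -y, -z); pixel columns grow to the right and rows downward; lengths in m; the calibration is good to about 2 mm. A picture is of the moment at which its call begins: read the wrist's pose just before it. There is no depth.
- arm.job_done(): hands the job in, once; it reports no verdict.
The state is a dict: "t": time; "q": joint angles; "qd": joint speeds; "joint_efforts": joint torques, N m; "eef_pos": TCP position; "ee_rot": TCP orientation; "force": force on the tool from outside, world axes, zero at the start; "moment": the same for the moment, N m; "width": finger opening in m.
Only numpy, scipy, OpenCV 4.12 (cv2) and the standard library are available. Lean on these libraries where they do the work, as an engineer would, in place of code of your own. Each camera call takes 0.05 s, during which the arm holds its last target.

## Working session

There is one attempt and no reset: what is moved stays moved. The work goes in short steps, Python scripts to look and compute and a tool call to move; the robot and the scene stay as the last step left them, time stands still between calls to the robot, and variables do not carry over. Pictures are saved under pics/ and viewed, and the job is handed in when it is done.

Besides the shell and the picture viewer there is one more tool, called after "Emit:" in YAML: its name, and indented under it one key for each argument. carry_out: Moves the arm, as the interface text tells. Shifts and turns lie within -1 to 1; 1 stands for 0.04 m of shift or 4 degrees of turn. Its arguments: {"type":"object","properties":{"deltas":{"type":"array","items":{"type":"array","items":{"type":"number","minimum":-1,"maximum":1}}},"hand":{"type":"number"},"newtons":{"type":"number"}},"required":["deltas"]}

```bash
mkdir -p pics; cat > h.py <<'E'
import numpy as np,cv2
from station import arm,cams
from scipy.spatial.transform import Rotation as R
def save(n,f): cv2.imwrite(f'pics/{n}.png',f['pixels'][:,:,::-1])
E
python3 - <<'E'
from h import *
s=arm.get_state(); print(s)
for n in ['scene','side','wrist']:
    f=cams.grab_frame(n); save(n+'0',f); print({k:v for k,v in f.items() if k!='pixels'})
    np.savez(f'pics/{n}0.npz',**f)
E
```

```text
{'t': 0.0, 'q': array([ 1.39908481e+00,  3.59386241e-01,  1.10347027e-02, -3.67949378e-04,
       -1.22407952e+00, -2.88083773e-01]), 'qd': array([-0.00088524, -0.00135651, -0.00069251, -0.00245291,  0.00089729,
        0.00109321]), 'joint_efforts': array([-1.52482065e-03, -5.82712448e+01,  2.93063629e+01,  6.99763566e+00,
        6.81553240e-03, -1.59062547e-04]), 'eef_pos': array([0.29935055, 0.60443438, 0.22560938]), 'ee_rot': array([ 1.65039415,  1.56912539, -1.95111911]), 'force': array([ 0.7412367 , -0.04562783, -0.01807232]), 'moment': array([-0.02545201,  0.03237576,  0.02625502]), 'width': 0.08762310739518155}
{'fx': 453.4745391436851, 'fy': 453.4745391436851, 'cx': 312.7594648444874, 'cy': 198.4722284274122, 'T': array([[-0.51678955, -0.73463566,  0.4395896 ,  1.1168938 ],
       [ 0.85610683, -0.44159269,  0.2684716 ,  0.28931495],
       [-0.00310926,  0.51507897,  0.85713709,  1.30352782],
       [ 0.        ,  0.        ,  0.        ,  1.        ]])}
{'fx': 367.56137746283395, 'fy': 367.56137746283395, 'cx': 328.1246041913763, 'cy': 199.62132248556628, 'T': array([[-0.08708193,  0.74013433, -0.66679676, -0.10789695],
       [-0.99616737, -0.07020788,  0.05216719,  0.03364806],
       [-0.00820366,  0.668784  ,  0.74341151,  1.01953401],
       [ 0.        ,  0.        ,  0.        ,  1.        ]])}
{'fx': 312.300141650627, 'fy': 312.300141650627, 'cx': 322.63686444804176, 'cy': 197.58116597391455, 'hand_eye': array([[ 1.48824053e-04,  2.96148501e-01, -9.55141897e-01,
        -1.58914225e-01],
       [ 9.99999503e-01,  8.97279885e-04,  4.34021451e-04,
        -5.52178184e-04],
       [ 9.85564413e-04, -9.55141487e-01, -2.96148220e-01,
        -8.19686925e-02],
       [ 0.00000000e+00,  0.00000000e+00,  0.00000000e+00,
         1.00000000e+00]])}
```

View pics/scene0.png

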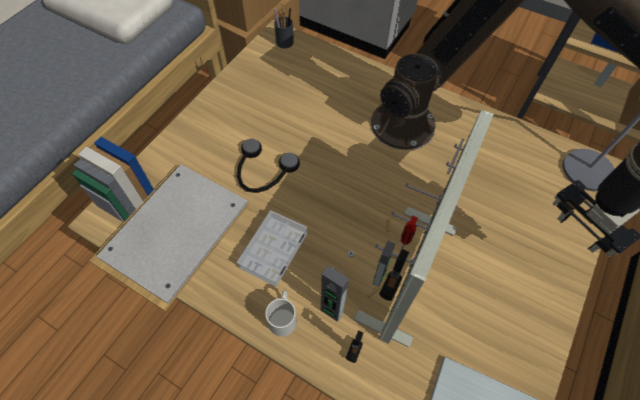

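View pics/side0.png

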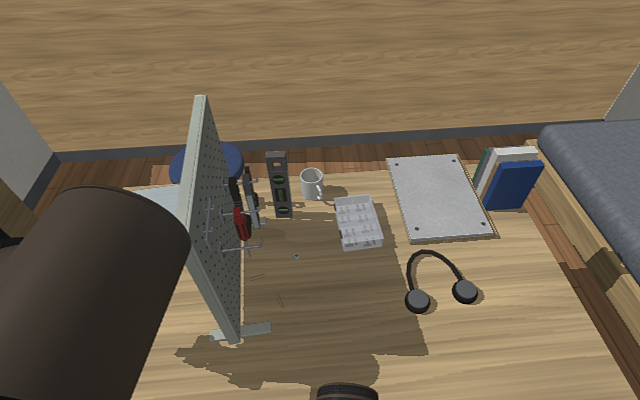

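View pics/wrist0.png

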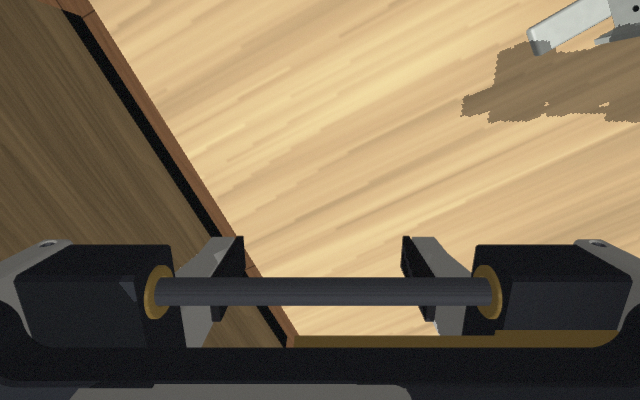

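```bash
cat >> h.py <<'E'
def load(n): 
    d=np.load(f'pics/{n}.npz'); return {k:d[k] for k in d.files}
def proj(f,p,T=None):
    T=f['T'] if T is None else T
    c=np.linalg.inv(T)@np.append(p,1); return np.array([f['cx']+f['fx']*c[0]/-c[2], f['cy']+f['fy']*(-c[1])/-c[2]])
def ray(f,u,v,T=None):
    T=f['T'] if T is None else T
    d=np.array([(u-f['cx'])/f['fx'],-(v-f['cy'])/f['fy'],-1]); return T[:3,3],T[:3,:3]@d
def onz(f,u,v,z,T=None):
    o,d=ray(f,u,v,T); return o+d*(z-o[2])/d[2]
def tri(*obs): # (f,u,v)
    A=np.zeros((3,3));b=np.zeros(3);L=[]
    for f,u,v in obs:
        o,d=ray(f,u,v); d=d/np.linalg.norm(d); P=np.eye(3)-np.outer(d,d); A+=P;b+=P@o; L.append((o,d))
    x=np.linalg.solve(A,b); return x,[np.linalg.norm((np.eye(3)-np.outer(d,d))@(x-o)) for o,d in L]
def crop(n,src,x0,y0,x1,y1,k):
    im=cv2.imread(f'pics/{src}.png')[y0:y1,x0:x1]; im=cv2.resize(im,None,fx=k,fy=k,interpolation=cv2.INTER_CUBIC)
    for x in range((x0+19)//20*20,x1,20): cv2.putText(im,str(x),(int((x-x0)*k),10),0,.35,(0,0,255),1); cv2.line(im,(int((x-x0+.5)*k),12),(int((x-x0+.5)*k),18),(0,0,255),1)
    for y in range((y0+19)//20*20,y1,20): cv2.putText(im,str(y),(0,int((y-y0)*k)+4),0,.35,(0,0,255),1); cv2.line(im,(24,int((y-y0+.5)*k)),(30,int((y-y0+.5)*k)),(0,0,255),1)
    cv2.imwrite(f'pics/{n}.png',im)
E
python3 - <<'E'
from h import *
crop('c1','scene0',320,100,520,370,2.2*1)
crop('c1','scene0',340,120,500,320,3)
crop('c2','side0',170,80,300,350,2.2)
crop('c2','side0',170,130,300,260,4.6)
f=load('scene0');g=load('side0')
print(proj(f,[.3,.605,.227]),proj(g,[.3,.605,.227]))
E
```

```text
[576.32950645 233.99844235] [ 63.65567907 318.22006937]
```

View pics/c1.png

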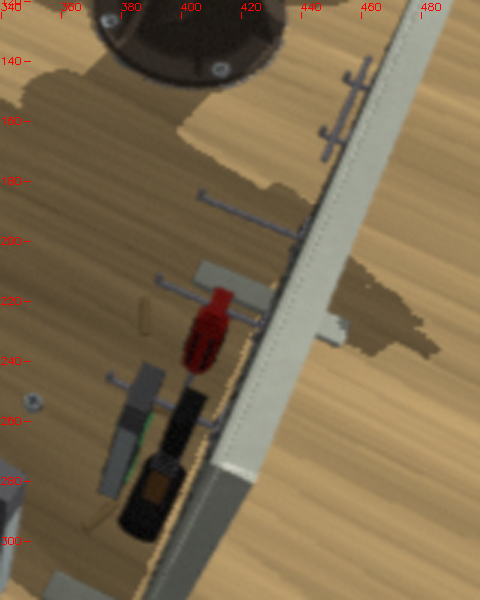

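View pics/c2.png

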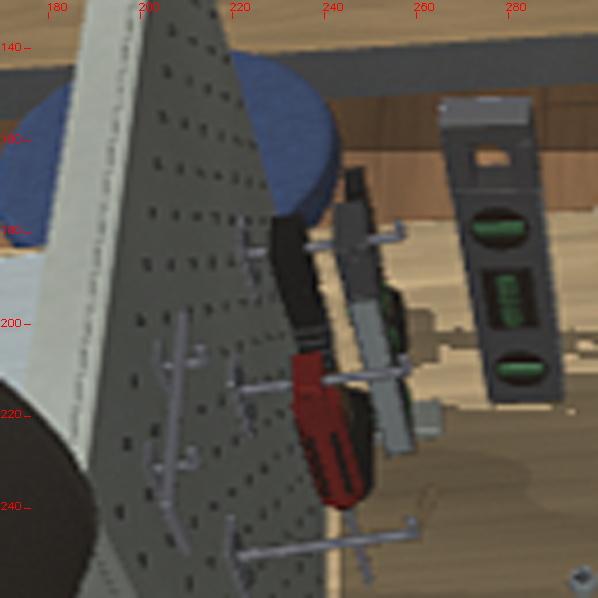

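```bash
python3 - <<'E'
from h import *
f=load('scene0');g=load('side0')
def p(n,a,b):
    a=[340+(a[0]+.5)/3-.5,120+(a[1]+.5)/3-.5]; b=[170+(b[0]+.5)/4.6-.5,130+(b[1]+.5)/4.6-.5]
    x,e=tri((f,*a),(g,*b)); print(n,x.round(4),np.round(e,4))
p('full tip',(109,375),(401,224))
p('third tip',(158,277),(406,358))
p('free tip',(201,191),(411,521))
p('full base',(214,427),(255,250))
p('third base',(258,323),(238,389))
p('free base',(297,235),(235,553))
p('hex1',(370,60),(182,312))
E
python3 - <<'E'
from h import *
crop('c3','scene0',380,100,500,350,2.4)
crop('c4','side0',180,80,310,350,2.2)
E
```

```text
full tip [0.6354 0.1742 0.3003] [0.0003 0.0003]
third tip [0.5306 0.1677 0.2965] [0.0004 0.0004]
free tip [0.4253 0.1615 0.2858] [0.0005 0.0005]
full base [0.6295 0.2644 0.2922] [0.0019 0.0019]
third base [0.5227 0.2601 0.2896] [0.0018 0.0018]
free base [0.4185 0.2534 0.2786] [0.0015 0.0015]
hex1 [0.3942 0.2371 0.4898] [0.0093 0.0093]
```

View pics/c3.png

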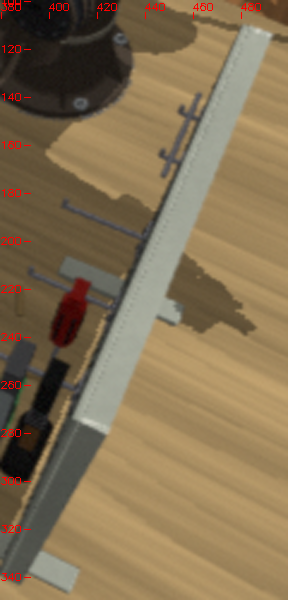

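View pics/c4.png

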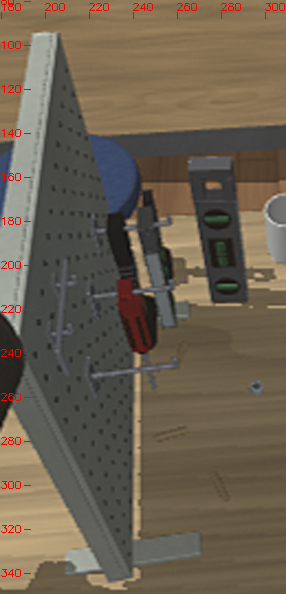

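```bash
python3 - <<'E'
from h import *
f=load('scene0');g=load('side0')
print(R.from_euler('xyz',arm.get_state()['ee_rot']).as_matrix().round(3))
for n,u,v,z in [('near top back',492,115,.5),('near top front',484,111,.5),('far top front',412,272,.5),('far top back',424,280,.5)]: print(n,onz(f,u,v,z).round(3))
tip=np.array([.6354,.1742]);xb=np.array([-.0603,.998])
for n,u,v in [('near top',196,96),('near bot',238,342)]: print(n,onz(g,u,v,.5 if 'top' in n else 0).round(3))
crop('c5','scene0',540,140,640,280,5)
E
```

```text
[[-0.    -0.444 -0.896]
 [-0.001 -0.896  0.444]
 [-1.     0.001 -0.   ]]
near top back [0.297 0.277 0.5  ]
near top front [0.295 0.257 0.5  ]
far top front [0.747 0.281 0.5  ]
far top back [0.75  0.307 0.5  ]
near top [0.746 0.303 0.5  ]
near bot [0.301 0.257 0.   ]
```

View pics/c5.png

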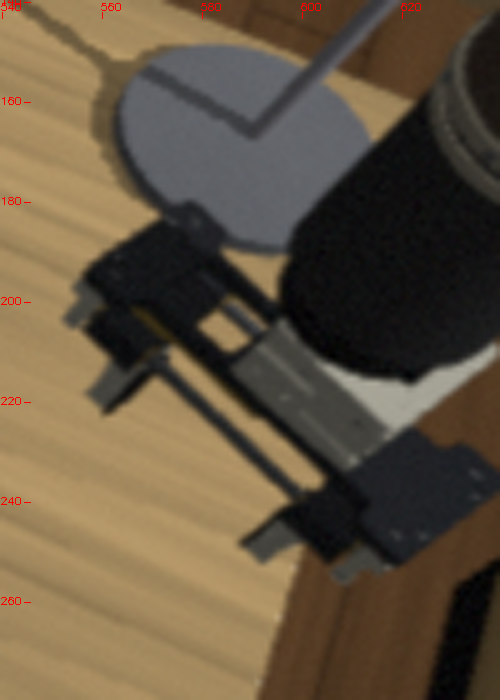

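Emit:
carry_out:
  deltas:
    - [-1,0,0,0,0,0]
    - [-1,0,0,0,0,0]
    - [-1,0,0,0,0,0]
    - [-1,0,0,0,0,0]
    - [-1,0,0,0,0,0]

```text
t: 0.65
eef_pos: [0.2983, 0.6023, 0.4225]
ee_rot: [1.693, 1.551, -1.909]
force: [0.2, 0.2, 0.2]
width: 0.0878
```

Emit:
carry_out:
  deltas:
    - [-1,0,0,0.5,0,0]
    - [-1,0,0,0.5,0,0]
    - [-1,0,0,0.5,0,0]
    - [-1,0,0,0.5,0,0]
    - [-1,0,0,0.5,0,0]

```text
t: 1.15
eef_pos: [0.2989, 0.6029, 0.6293]
ee_rot: [1.841, 1.553, -1.939]
force: [0.7, 2.4, 1.9]
width: 0.0871
```

```bash
cat >> h.py <<'E'
XB=np.array([-.0603,.9982,0]);YB=np.array([-.9982,-.0603,0]);Z=np.array([0,0,1.])
FULL=np.array([.6354,.1742,.286])+.095*XB; FREE=np.array([.4253,.1615,.272])+.095*XB
def Rt(deg):
    a=np.deg2rad(deg); x=-np.cos(a)*Z+np.sin(a)*XB; y=YB; return np.stack([x,y,np.cross(x,y)],1)
def cur():
    s=arm.get_state(); return s['eef_pos'],R.from_euler('xyz',s['ee_rot']).as_matrix(),s
def plan(p,Rg,n=None):
    p0,R0,s=cur(); w=R.from_matrix(R0.T@Rg).as_rotvec(degrees=True)
    m=max(np.linalg.norm(p-p0)/.04,np.abs(w).max()/4)
    n=n or int(np.ceil(m-1e-9)); 
    for i in range(n):
        Ri=R0@R.from_rotvec(w*i/n,degrees=True).as_matrix()
        print(np.round(np.r_[Ri.T@(p-p0)/n/.04,w/n/4],2).tolist())
    print('n',n)
def tcp(rail,out,up,deg): # grasp point at board-distance out, height up above wire
    g=rail-XB*out+Z*up; Rg=Rt(deg); return g+Rg[:,0]*.019,Rg
E
python3 -c "
from h import *
print(Rt(30))
plan(np.array([.52,.40,.62]),Rt(0),11)
"
```

```text
[[-0.03015    -0.9982     -0.05222133]
 [ 0.4991     -0.0603      0.86446656]
 [-0.8660254   0.          0.50001966]]
[0.03, 0.07, -0.68, 1.14, -0.02, -0.02]
[0.02, 0.02, -0.68, 1.14, -0.02, -0.02]
[0.02, -0.04, -0.68, 1.14, -0.02, -0.02]
[0.02, -0.09, -0.68, 1.14, -0.02, -0.02]
[0.02, -0.14, -0.67, 1.14, -0.02, -0.02]
[0.02, -0.2, -0.65, 1.14, -0.02, -0.02]
[0.02, -0.25, -0.64, 1.14, -0.02, -0.02]
[0.02, -0.3, -0.61, 1.14, -0.02, -0.02]
[0.02, -0.35, -0.59, 1.14, -0.02, -0.02]
[0.02, -0.39, -0.56, 1.14, -0.02, -0.02]
[0.02, -0.43, -0.53, 1.14, -0.02, -0.02]
n 11
```

Emit:
carry_out:
  deltas:
    - [0.02,0.07,-0.68,1,0,0]
    - [0.02,0.02,-0.68,1,0,0]
    - [0.02,-0.04,-0.68,1,0,0]
    - [0.02,-0.1,-0.68,1,0,0]
    - [0.02,-0.14,-0.67,1,0,0]

```text
t: 1.65
eef_pos: [0.4028, 0.517, 0.6288]
ee_rot: [1.994, 1.564, -2.143]
force: [0.8, 0.4, 1.0]
width: 0.0875
```

Emit:
carry_out:
  deltas:
    - [0.02,-0.2,-0.65,1,0,0]
    - [0.02,-0.25,-0.64,1,0,0]
    - [0.02,-0.3,-0.6,1,0,0]
    - [0.02,-0.35,-0.6,1,0,0]
    - [0.02,-0.4,-0.55,1,0,0]

```text
t: 2.15
eef_pos: [0.5125, 0.4271, 0.6239]
ee_rot: [2.32, 1.562, -2.18]
force: [-0.3, -0.2, 0.5]
width: 0.0877
```

```bash
python3 -c "
from h import *
print(arm.get_state())
plan(np.array([.63,.05,.56]),Rt(15),11)
"
```

```text
{'t': 2.15, 'q': array([ 9.86262890e-01,  4.43938803e-01,  1.03899490e+00, -2.68238825e-04,
       -2.17465365e+00, -7.74249932e-01]), 'qd': array([-0.43697752,  0.14533873,  0.20353924,  0.00223071, -0.06844642,
       -0.28310187]), 'joint_efforts': array([ 2.47864656e+00, -6.25655365e+01,  2.49535078e+01,  6.14846885e+00,
        4.99627576e-02,  4.76198271e-01]), 'eef_pos': array([0.51249466, 0.4271186 , 0.62388952]), 'ee_rot': array([ 2.31981233,  1.56199232, -2.18041235]), 'force': array([-0.29202742, -0.18303648,  0.45260122]), 'moment': array([ 0.12908927, -0.05152087,  0.04537094]), 'width': 0.08766108978120074}
[0.15, -0.08, -0.89, 0.2, -0.35, -0.03]
[0.13, -0.09, -0.9, 0.2, -0.35, -0.03]
[0.11, -0.11, -0.9, 0.2, -0.35, -0.03]
[0.09, -0.12, -0.9, 0.2, -0.35, -0.03]
[0.06, -0.13, -0.9, 0.2, -0.35, -0.03]
[0.04, -0.14, -0.9, 0.2, -0.35, -0.03]
[0.02, -0.15, -0.9, 0.2, -0.35, -0.03]
[-0.0, -0.17, -0.89, 0.2, -0.35, -0.03]
[-0.02, -0.18, -0.89, 0.2, -0.35, -0.03]
[-0.04, -0.19, -0.89, 0.2, -0.35, -0.03]
[-0.06, -0.2, -0.88, 0.2, -0.35, -0.03]
n 11
```

Emit:
carry_out:
  deltas:
    - [0,-0.1,-0.95,0.2,0,0]
    - [0,-0.1,-0.95,0.2,0,0]
    - [0,-0.1,-0.95,0.2,0,0]
    - [0,-0.12,-0.95,0.2,-0.3,0]
    - [0,-0.13,-0.95,0.2,-0.6,0]

```text
t: 2.65
eef_pos: [0.5725, 0.2428, 0.6162]
ee_rot: [0.34, 1.518, 2.052]
force: [1.1, 0.6, 0.0]
width: 0.0878
```

Emit:
carry_out:
  deltas:
    - [0.2,-0.15,-0.9,0.2,-0.6,0]
    - [0.2,-0.15,-0.9,0.2,-0.6,0]
    - [0.2,-0.15,-0.9,0.2,-0.6,0]
    - [0.2,-0.15,-0.9,0.2,-0.6,0]
    - [0.2,-0.15,-0.9,0.2,-0.6,0]

```text
t: 3.15
eef_pos: [0.6212, 0.0676, 0.5508]
ee_rot: [0.096, 1.302, 1.733]
force: [0.6, 0.3, -0.1]
width: 0.0876
```

```bash
python3 -c "
from h import *
p,r,s=cur();print(s['q'],p,r)
P,Rg=tcp(FULL,140,.12,30)
P,Rg=tcp(FULL,.160,.10,30);print(P)
plan(P,Rg)
"
```

```text
[ 0.24314821  0.2780088   0.6953299  -0.28871993 -1.95096186 -0.28989828] [0.62119267 0.06763925 0.55078353] [[-0.04272195 -0.99726914 -0.06024205]
 [ 0.26181245 -0.06936494  0.96262285]
 [-0.96417274  0.02535301  0.26406088]]
[0.63874665 0.1187999  0.36954552]
[0.94, -0.13, 0.0, -0.0, -0.73, -0.08]
[0.94, -0.12, -0.05, -0.0, -0.73, -0.08]
[0.93, -0.12, -0.09, -0.0, -0.73, -0.08]
[0.93, -0.11, -0.14, -0.0, -0.73, -0.08]
[0.92, -0.11, -0.19, -0.0, -0.73, -0.08]
n 5
```

Emit:
carry_out:
  deltas:
    - [0.94,-0.13,0,0,-0.73,-0.08]
    - [0.94,-0.12,-0.05,0,-0.73,-0.08]
    - [0.93,-0.12,-0.1,0,-0.73,-0.08]
    - [0.93,-0.11,-0.14,0,-0.73,-0.08]
    - [0.92,-0.11,-0.2,0,-0.73,-0.08]

```text
t: 3.65
eef_pos: [0.6414, 0.1122, 0.3658]
ee_rot: [-0.015, 1.04, 1.604]
force: [-0.1, -0.1, 0.1]
width: 0.0874
```

Emit:
carry_out:
  deltas:
    - [0,0,0,0,0,0]

```text
t: 3.75
eef_pos: [0.6395, 0.1121, 0.3591]
ee_rot: [0.007, 1.038, 1.621]
force: [0.8, -0.2, -1.9]
width: 0.0882
```

```bash
cat >> h.py <<'E'
def snapw(n):
    p,r,s=cur(); f=cams.grab_frame('wrist'); T=np.eye(4);T[:3,:3]=r;T[:3,3]=p; f['T']=T@f.pop('hand_eye'); save(n,f); np.savez(f'pics/{n}.npz',**f); return f
def snap(c,n):
    f=cams.grab_frame(c); save(n,f); np.savez(f'pics/{n}.npz',**f); return f
E
python3 -c "
from h import *
p,r,s=cur();print(p,r)
snapw('w1');snap('scene','s1')
"
```

```text
[0.63947156 0.11214128 0.35910441] [[-0.02560026 -0.99900454 -0.03653156]
 [ 0.50735337 -0.04447133  0.86058983]
 [-0.86135776  0.00349691  0.5079868 ]]
```

View pics/w1.png

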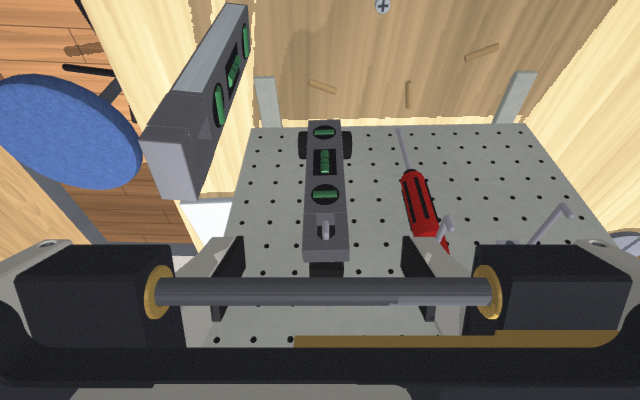

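View pics/s1.png

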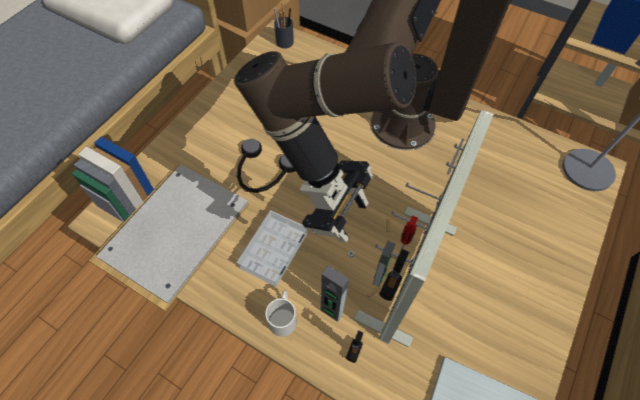

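```bash
python3 -c "
from h import *
crop('c6','w1',270,110,420,270,4)
f=load('scene0');g=load('side0');w=load('w1')
print(tri((f,334,270),(g,276,154)))
print(tri((f,347,278),(g,287,153)))
print(proj(w,[.6354,.1742,.3003]), proj(w,[.4253,.1615,.2858]),proj(w,[.5306,.1677,.2965]))
crop('c7','scene0',310,250,370,330,6)
"
```

```text
(array([0.74209213, 0.12036361, 0.29325272]), [np.float64(0.0019112889257643577), np.float64(0.0019112889257643666)])
(array([0.74453011, 0.12144064, 0.28552843]), [np.float64(0.03216441556612894), np.float64(0.03216441556612893)])
[325.96168394 230.91628182] [570.57520079 214.34838318] [450.8797422  225.66213701]
```

View pics/c6.png

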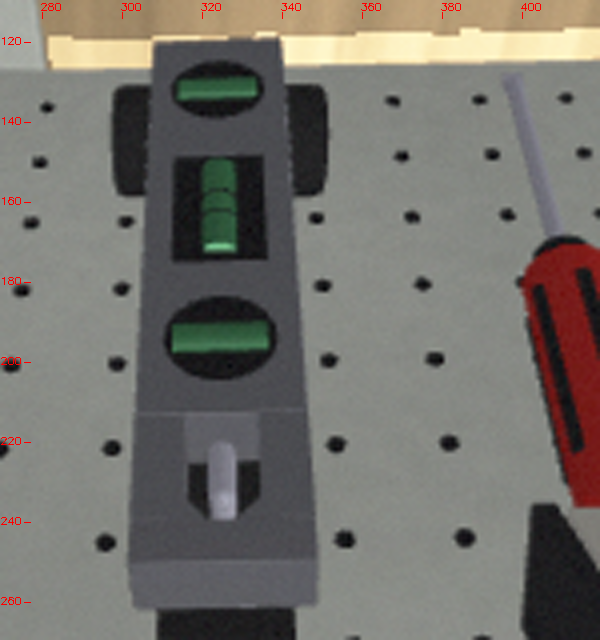

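View pics/c7.png

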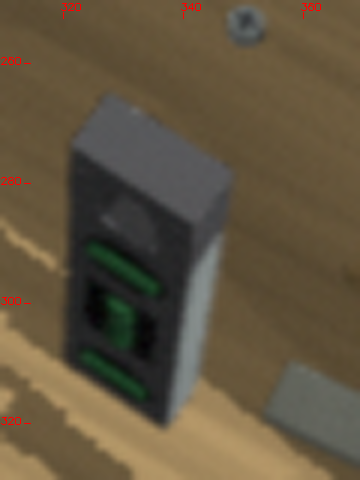

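```bash
python3 -c "
from h import *
f=load('scene0');g=load('side0')
s=lambda a,b:(310+a/6-.4,250+b/6-.4)
for a in [(107,93),(232,178),(192,222),(70,145)]: print(onz(f,*s(*a),.293).round(3))
snapw('w2'); p,r,_=cur();print(p)
w=load('w2')
print(proj(w,[.6354,.1742,.3003]), proj(w,[.4253,.1615,.2858]),proj(w,[.5306,.1677,.2965]))
crop('c8','w2',300,180,350,280,6)
crop('c9','w2',430,190,600,270,4)
"
```

```text
[0.74  0.099 0.293]
[0.745 0.159 0.293]
[0.769 0.154 0.293]
[0.766 0.097 0.293]
[0.64209612 0.11153707 0.36773066]
[328.93916839 225.55341307] [570.01368628 211.3821685 ] [451.72449598 221.42686861]
```

View pics/c8.png

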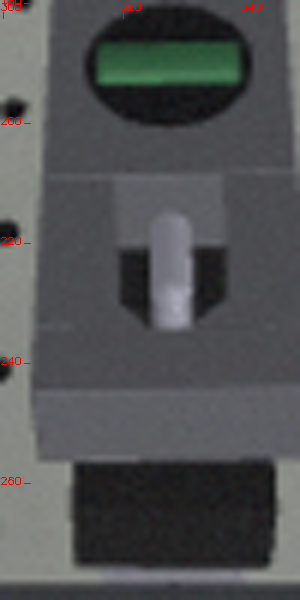

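View pics/c9.png

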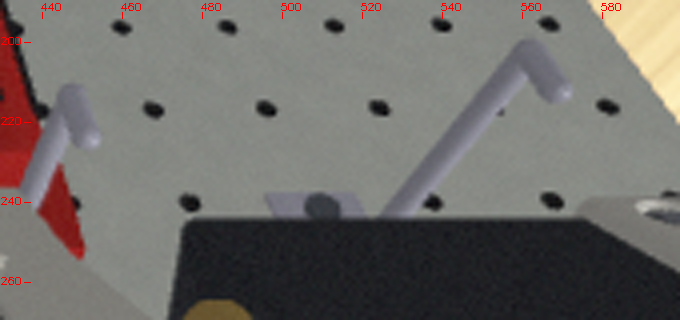

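```bash
python3 -c "
from h import *
P,Rg=tcp(FULL,.065,.003,25);print(P)
plan(P,Rg,6)
"
```

```text
[0.63310681 0.21216129 0.27178015]
[0.56, 0.02, 0.16, -0.02, 0.22, 0.04]
[0.55, 0.02, 0.17, -0.02, 0.22, 0.04]
[0.55, 0.02, 0.18, -0.02, 0.22, 0.04]
[0.55, 0.02, 0.19, -0.02, 0.22, 0.04]
[0.55, 0.02, 0.2, -0.02, 0.22, 0.04]
[0.54, 0.01, 0.2, -0.02, 0.22, 0.04]
n 6
```

Emit:
carry_out:
  deltas:
    - [0.55,0.02,0.16,0,0.22,0.04]
    - [0.55,0.02,0.17,0,0.22,0.04]
    - [0.55,0.02,0.18,0,0.22,0.04]
    - [0.55,0.02,0.19,0,0.22,0.04]
    - [0,0,0,0,0,0]

```text
t: 4.4
eef_pos: [0.6421, 0.1801, 0.3202]
ee_rot: [-0.056, 1.11, 1.574]
force: [0.2, -0.3, -0.3]
width: 0.0873
```

```bash
python3 -c "
from h import *
P,Rg=tcp(FULL,.065,.003,25);print(P,cur()[0])
snapw('w3')
plan(P,Rg,2)
"
```

```text
[0.63310681 0.21216129 0.27178015] [0.64210749 0.18010818 0.32024555]
[0.75, 0.12, 0.1, 0.04, 0.17, 0.2]
[0.75, 0.11, 0.11, 0.04, 0.17, 0.2]
n 2
```

View pics/w3.png

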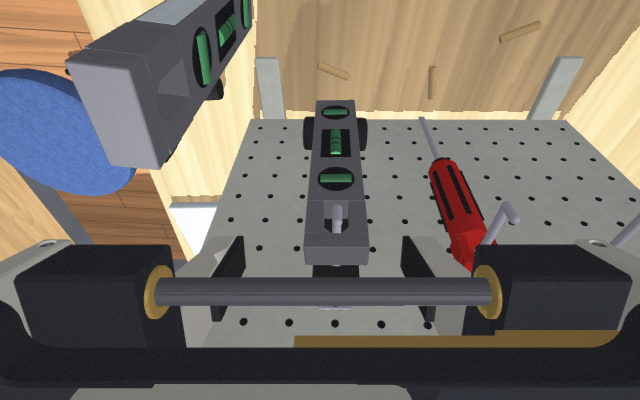

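Emit:
carry_out:
  deltas:
    - [0.75,0.12,0.1,0,0.17,0.2]
    - [0.75,0.11,0.11,0,0.17,0.2]
    - [0,0,0,0,0,0]

```text
t: 4.75
eef_pos: [0.6367, 0.2128, 0.2806]
ee_rot: [-0.039, 1.134, 1.602]
force: [-0.2, 0.0, -0.7]
width: 0.088
```

```bash
python3 -c "
from h import *
P,Rg=tcp(FULL,.065,.003,25);p,r,s=cur();print(P,p,s['q'])
snapw('w4');snap('side','d4');crop('c10','d4',200,130,330,250,5)
plan(P,Rg,1);plan(P,Rg,1)
"
```

```text
[0.63310681 0.21216129 0.27178015] [0.63666551 0.21276209 0.2805515 ] [ 0.35681119  0.29395251  0.13686368 -0.42957538 -1.29168692 -0.19252719]
[0.28, 0.14, -0.1, 0.19, -0.0, 0.25]
n 1
[0.28, 0.14, -0.1, 0.19, -0.0, 0.25]
n 1
```

View pics/w4.png

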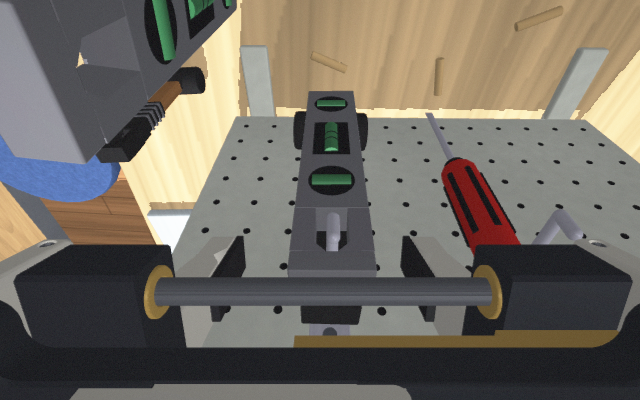

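View pics/c10.png

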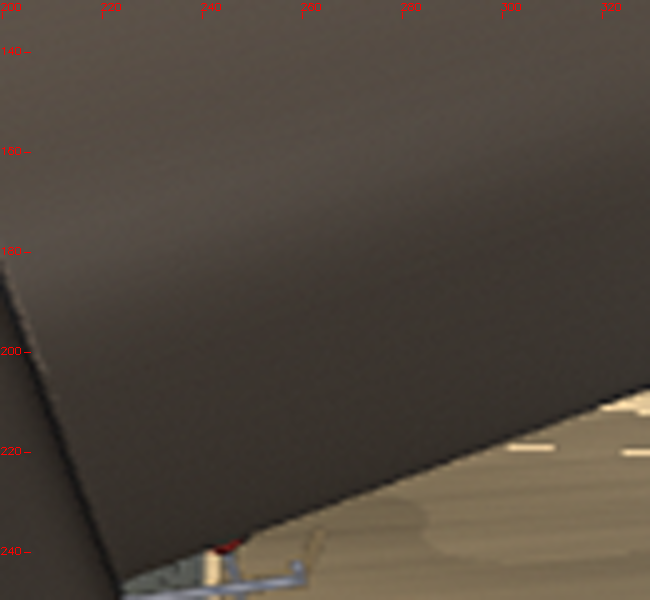

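Emit:
carry_out:
  deltas:
    - [0.28,0.16,-0.1,0.1,0,0.25]
    - [0,0,0,0,0,0]

```text
t: 5.05
eef_pos: [0.6334, 0.2108, 0.275]
ee_rot: [-0.016, 1.134, 1.621]
force: [0.2, -0.7, -0.8]
width: 0.0877
```

```bash
python3 -c "
from h import *
P,Rg=tcp(FULL,.065,.003,25);p,r,s=cur();print(P,p,s['q'])
snapw('w5');snap('scene','s5');crop('c11','s5',320,170,470,320,5)
plan(P,Rg,1)
"
```

```text
[0.63310681 0.21216129 0.27178015] [0.63339753 0.21083373 0.27497027] [ 0.35322624  0.29656428  0.1293054  -0.43375634 -1.29193518 -0.18883145]
[0.12, 0.03, -0.01, 0.12, 0.01, 0.1]
n 1
```

View pics/w5.png

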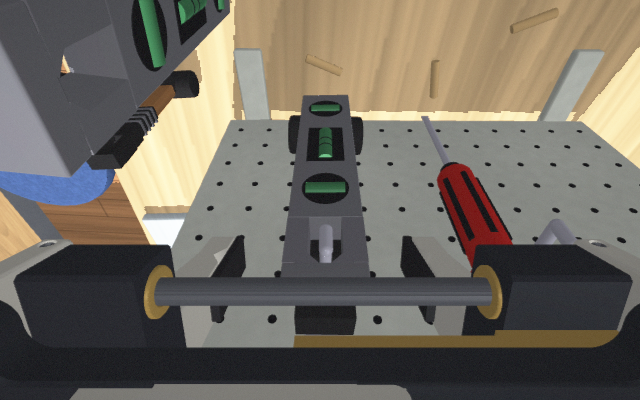

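View pics/c11.png

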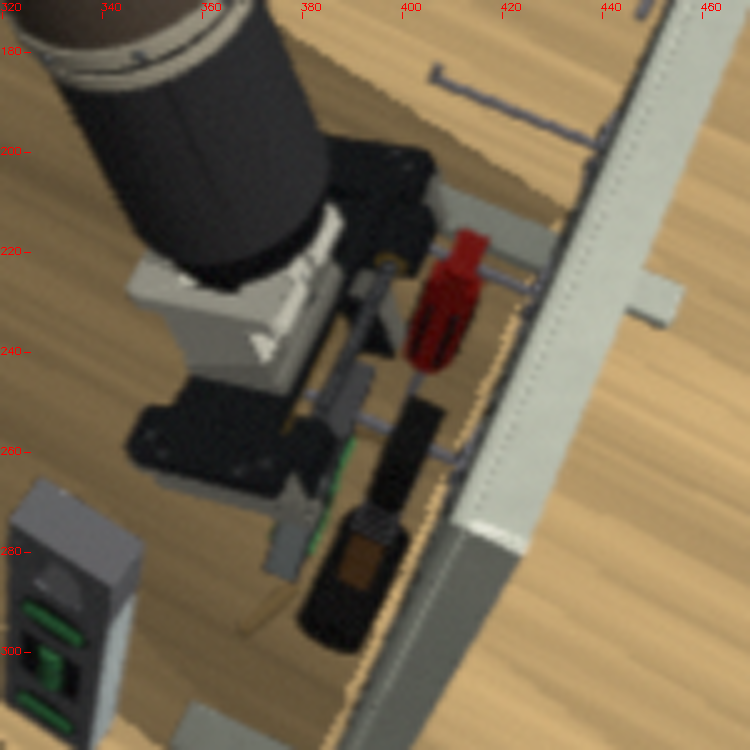

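Emit:
carry_out:
  deltas:
    - [0.1,0,0,0,0,0]
    - [0,0,0,0,0,0]
    - [0,0,0,0,0,0]
    - [0,0,0,0,0,0]
    - [0,0,0,0,0,0]
  hand: 1
  newtons: 40

```text
t: 5.65
eef_pos: [0.6352, 0.2116, 0.2737]
ee_rot: [-0.028, 1.134, 1.609]
force: [-0.1, -0.6, 0.3]
width: 0.0531
```

```bash
python3 -c "
from h import *
p,r,s=cur();print(p,s['width'],s['force'],r)
P,Rg=tcp(FULL,.065,.003,25)
snapw('w6')
d=r.T@(Z*.0175)/.04; print(d, r.T@(-XB*.04)/.04)
"
```

```text
[0.63519398 0.21155216 0.27372645] 0.05310771756800973 [-0.12014305 -0.6410148   0.30621128] [[-0.01619578 -0.99789657 -0.06277053]
 [ 0.42304068 -0.06372174  0.90386732]
 [-0.90596594 -0.01191565  0.42318286]]
[-0.3963601  -0.00521309  0.1851425 ] [-0.42325581  0.00343387 -0.90602542]
```

View pics/w6.png

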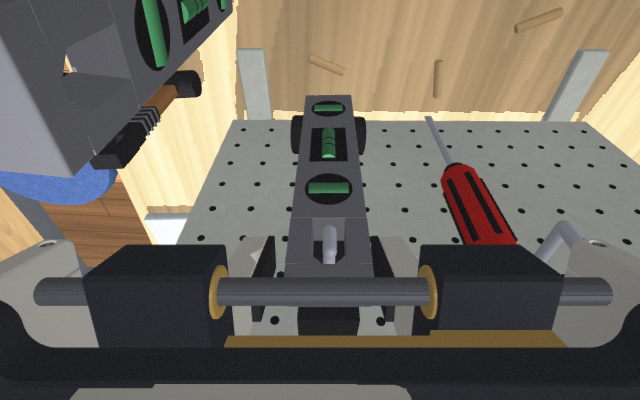

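Emit:
carry_out:
  deltas:
    - [0,0.05,0,0,0,0]
    - [0,0,0,0,0,0]
    - [0,0,0,0,0,0]
    - [0,0,0,0,0,0]

```text
t: 6.1
eef_pos: [0.6327, 0.2115, 0.2734]
ee_rot: [-0.027, 1.134, 1.611]
force: [1.3, 1.4, -0.1]
width: 0.0418
```

Emit:
carry_out:
  deltas:
    - [-0.2,0,0.09,0,0,0]
    - [-0.2,0,0.09,0,0,0]
    - [0,0,0,0,0,0]

```text
t: 6.4
eef_pos: [0.6323, 0.211, 0.2919]
ee_rot: [-0.024, 1.134, 1.613]
force: [0.1, 1.2, -1.5]
width: 0.0419
```

```bash
python3 -c "
from h import *
p,r,s=cur();print(p,s['width'],s['force'])
snapw('w7');snap('scene','s7');crop('c12','s7',340,200,440,300,6)
crop('c13','w7',270,90,390,330,2.5)
"
```

```text
[0.63230804 0.21101524 0.29189179] 0.04186517089828705 [ 0.05322195  1.24808374 -1.53037614]
```

View pics/c12.png

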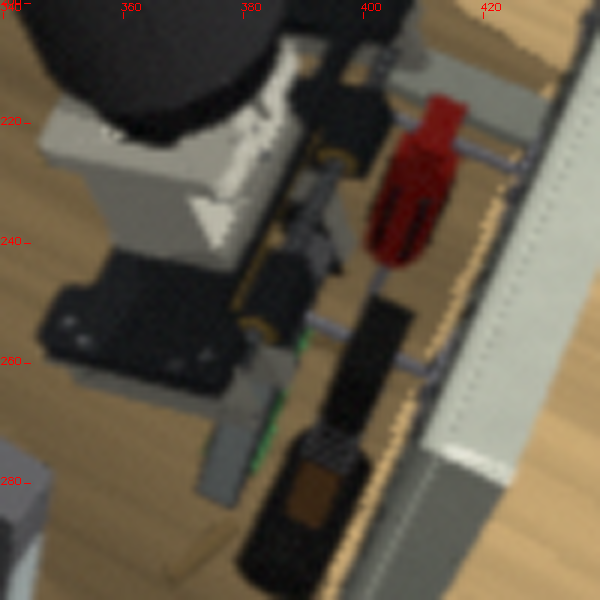

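View pics/c13.png

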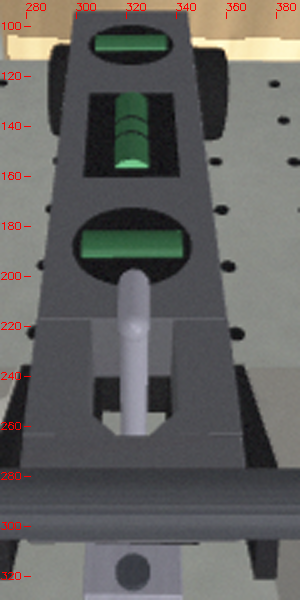

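Emit:
carry_out:
  deltas:
    - [-0.21,0,-0.45,0,0,0]
    - [-0.21,0,-0.45,0,0,0]

```text
t: 6.7
eef_pos: [0.6337, 0.1727, 0.2901]
ee_rot: [-0.018, 1.134, 1.621]
force: [0.1, 0.0, -1.8]
width: 0.0418
```

```bash
python3 -c "
from h import *
p,r,s=cur();print(p,s['width'],s['force'],r)
snapw('w8')
"
```

```text
[0.63366166 0.17267826 0.29007474] 0.041794116347519915 [ 0.08963626  0.00227504 -1.82717192] [[-0.02135142 -0.9977203  -0.06401807]
 [ 0.42282988 -0.06703565  0.90372624]
 [-0.90595751 -0.00777292  0.42329727]]
```

View pics/w8.png

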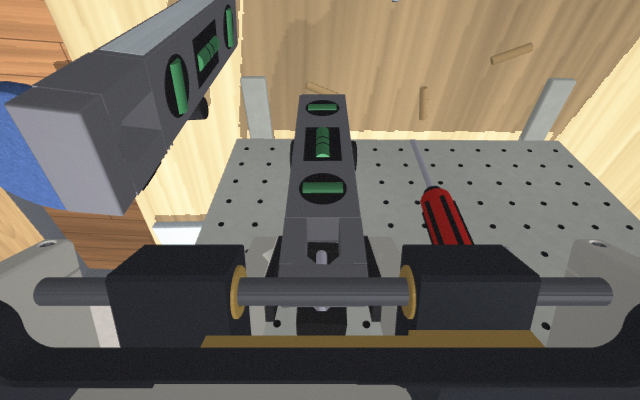

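Emit:
carry_out:
  deltas:
    - [-0.23,0,-0.45,0,0,0]
    - [-0.25,0,-0.5,0,0,0]
    - [-0.35,0,-0.7,0,0,0]
    - [-0.3,0,-0.5,0,0,0]

```text
t: 7.15
eef_pos: [0.6396, 0.069, 0.2933]
ee_rot: [-0.013, 1.134, 1.626]
force: [0.1, -0.7, -1.2]
width: 0.0416
```

```bash
python3 -c "
from h import *
p,r,s=cur();print(p,s['width'],s['force'])
P,Rg=tcp(FREE,.165,.06,25);print(P)
plan(P,Rg,9)
"
```

```text
[0.63962533 0.0689533  0.293267  ] 0.041558038512289876 [ 0.14969651 -0.69342335 -1.23483418]
[0.42903681 0.09964129 0.31478015]
[-0.0, 0.58, 0.14, 0.01, 0.0, 0.0]
[-0.0, 0.58, 0.14, 0.01, 0.0, 0.0]
[-0.0, 0.58, 0.14, 0.01, 0.0, 0.0]
[-0.0, 0.58, 0.14, 0.01, 0.0, 0.0]
[-0.0, 0.58, 0.14, 0.01, 0.0, 0.0]
[-0.0, 0.58, 0.14, 0.01, 0.0, 0.0]
[-0.0, 0.58, 0.14, 0.01, 0.0, 0.0]
[-0.0, 0.58, 0.14, 0.01, 0.0, 0.0]
[-0.0, 0.58, 0.13, 0.01, 0.0, 0.0]
n 9
```

Emit:
carry_out:
  deltas:
    - [-0.1,0.58,0.1,0,0,0]
    - [-0.1,0.58,0.1,0,0,0]
    - [-0.1,0.58,0.1,0,0,0]
    - [0,0.58,0.1,0,0,0]
    - [0,0.58,0.1,0,0,0]

```text
t: 7.65
eef_pos: [0.5216, 0.0669, 0.3086]
ee_rot: [0.001, 1.136, 1.628]
force: [0.1, 1.2, -1.6]
width: 0.0421
```

```bash
python3 -c "
from h import *
p,r,s=cur();print(p,s['width'],s['force'],s['q'])
P,Rg=tcp(FREE,.165,.06,25);print(P)
plan(P,Rg,4)
"
```

```text
[0.52158717 0.0669007  0.30857312] 0.042063234989736714 [ 0.09774443  1.16434697 -1.62248179] [ 0.15611478  0.10378593 -0.03680685 -0.43951045 -1.40171683 -0.03075001]
[0.42903681 0.09964129 0.31478015]
[0.06, 0.57, 0.23, -0.01, -0.0, 0.0]
[0.07, 0.57, 0.23, -0.01, -0.0, 0.0]
[0.07, 0.57, 0.23, -0.01, -0.0, 0.0]
[0.07, 0.57, 0.23, -0.01, -0.0, 0.0]
n 4
```

Emit:
carry_out:
  deltas:
    - [0.06,0.57,0.23,0,0,0]
    - [0.06,0.57,0.23,0,0,0]
    - [0.06,0.57,0.23,0,0,0]
    - [0.06,0.57,0.23,0,0,0]
    - [0,0,0,0,0,0]

```text
t: 8.15
eef_pos: [0.4222, 0.097, 0.316]
ee_rot: [-0.002, 1.135, 1.621]
force: [0.9, -0.1, -1.4]
width: 0.0419
```

```bash
python3 -c "
from h import *
p,r,s=cur();print(p,s['width'],s['force'],s['q'])
snapw('w9');snap('side','d9');snap('scene','s9')
P,Rg=tcp(FREE,.130,.0205,25);print(P)
plan(P,Rg,3)
w=load('w9');print(proj(w,[.4253,.1615,.2858]))
"
```

```text
[0.42221174 0.09695131 0.31603468] 0.04185963477462688 [ 0.85534584 -0.0709456  -1.43551157] [ 0.26734898 -0.08484387 -0.21322398 -0.43504941 -1.36308699 -0.14078149]
[0.42692631 0.13457829 0.27528015]
[0.43, -0.03, 0.14, -0.04, -0.01, 0.02]
[0.43, -0.04, 0.14, -0.04, -0.01, 0.02]
[0.43, -0.04, 0.14, -0.04, -0.01, 0.02]
n 3
[316.44412895 271.37617518]
```

View pics/w9.png

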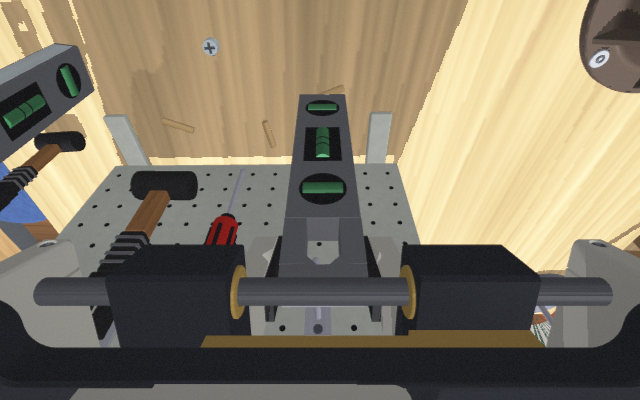

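View pics/d9.png

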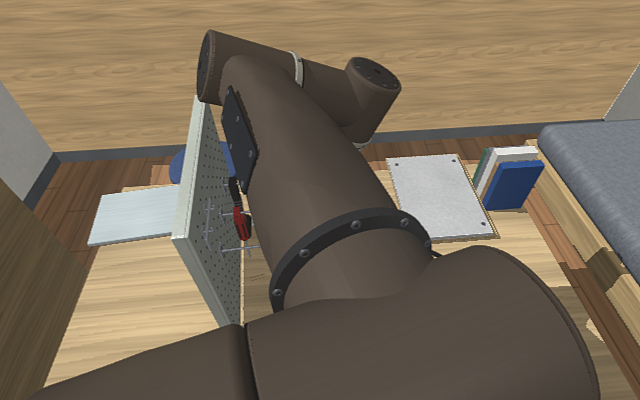

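View pics/s9.png

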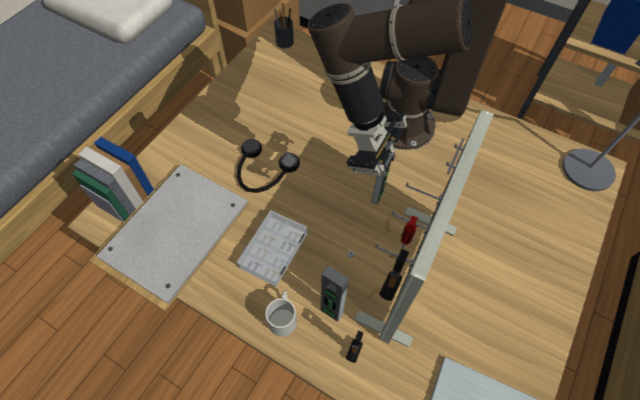

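Emit:
carry_out:
  deltas:
    - [0.43,-0.04,0.14,-0.04,0,0]
    - [0.43,-0.04,0.14,-0.04,0,0]
    - [0.43,-0.04,0.14,-0.04,0,0]
    - [0,0,0,0,0,0]

```text
t: 8.7
eef_pos: [0.4313, 0.1333, 0.2732]
ee_rot: [-0.006, 1.137, 1.621]
force: [0.2, 0.1, -1.6]
width: 0.0419
```

```bash
python3 -c "
from h import *
p,r,s=cur();print(p,s['width'],s['force'],s['q'])
snapw('w10');snap('scene','s10')
P,Rg=tcp(FREE,.130,.0205,25);print(P)
plan(P,Rg,1)
w=load('w10');print(proj(w,[.4253,.1615,.2858]))
crop('c14','w10',260,80,390,330,2.3)
crop('c15','s10',350,130,450,230,6)
"
```

```text
[0.43125184 0.13325171 0.27318646] 0.04187462662545687 [ 0.20496932  0.14833265 -1.63679214] [ 0.34794468 -0.04861334 -0.27508595 -0.43855062 -1.24096656 -0.16948056]
[0.42692631 0.13457829 0.27528015]
[0.02, 0.12, 0.06, -0.03, -0.05, 0.09]
n 1
[332.57849046 297.63051681]
```

View pics/c14.png

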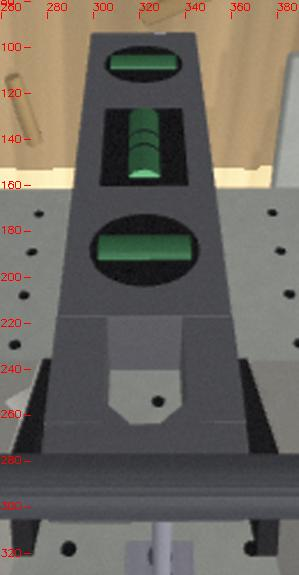

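View pics/c15.png

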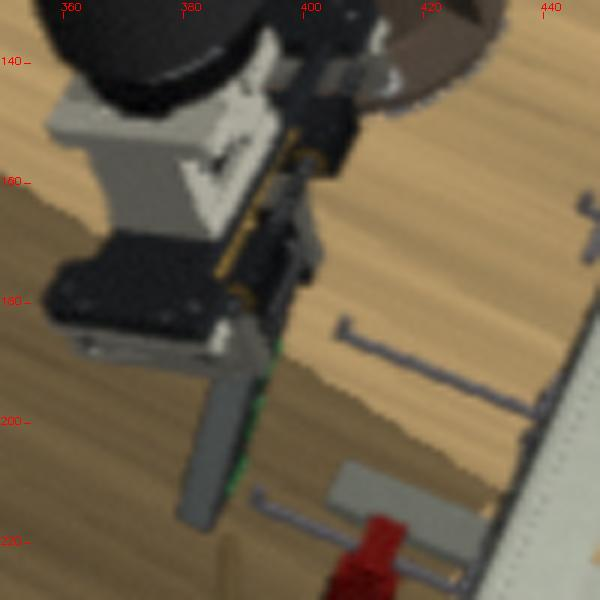

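```bash
python3 -c "
from h import *
w=load('w10');
for o in (0,.02,.04,.06,.095): print(o,proj(w,FREE-XB*o))
for o in (0,): print(proj(w,FREE+Z*.01))
p,r,s=cur();print(p,s['ee_rot'],s['t'])
snapw('w11');w=load('w11');
for o in (0,.02,.04): print(o,proj(w,FREE-XB*o))
crop('c14','w11',270,220,380,350,5)
"
```

```text
0 [330.46994125 342.79817632]
0.02 [330.75014467 331.88315463]
0.04 [331.0626789  319.70872091]
0.06 [331.41348219 306.04355723]
0.095 [332.14315155 277.62007445]
[330.6528329  355.38757286]
[0.43198722 0.13243503 0.27491731] [-0.01191586  1.13757025  1.61554829] 8.8
0 [331.2534045 341.2359502]
0.02 [331.5747897  330.30301401]
0.04 [331.93294987 318.1190604 ]
```

View pics/c14.png

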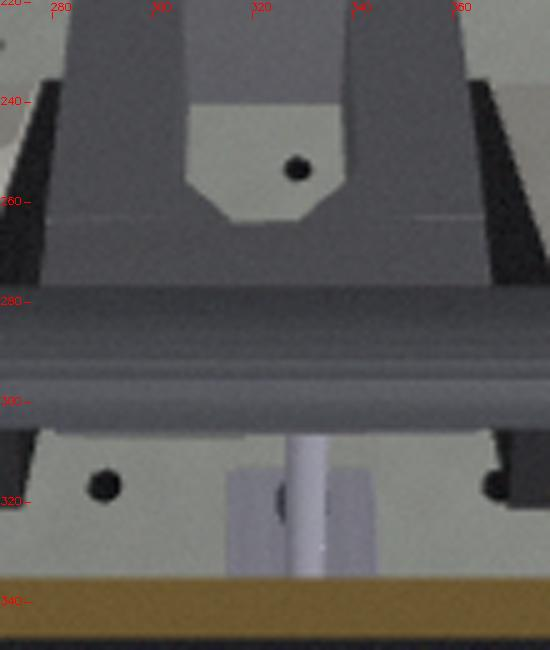

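Emit:
carry_out:
  deltas:
    - [-0.08,0.1,0.04,0,0,0]
    - [0.21,0,0.45,0,0,0]
    - [0,0,0,0,0,0]

```text
t: 9.15
eef_pos: [0.4281, 0.1509, 0.2811]
ee_rot: [-0.019, 1.137, 1.606]
force: [0.3, -0.3, -2.3]
width: 0.0416
```

```bash
python3 -c "
from h import *
p,r,s=cur();print(p,s['ee_rot'],s['force'])
snapw('w12');w=load('w12');
for o in (0,.02,.04,.095): print(o,proj(w,FREE-XB*o))
print(proj(w,FREE-XB*.095+Z*.014))
crop('c14','w12',270,190,380,350,4)
P,Rg=tcp(FREE,.110,.023,25);print(P);plan(P,Rg,1)
"
```

```text
[0.42810674 0.15088908 0.2811323 ] [-0.01923002  1.13730702  1.6056571 ] [ 0.31043622 -0.29988191 -2.34539044]
0 [328.49599657 323.47665169]
0.02 [328.5891769  311.19678429]
0.04 [328.6933924 297.4626372]
0.095 [329.0560021  249.67574151]
[329.19711344 269.05479713]
[0.42572031 0.15454229 0.27778015]
[0.13, 0.06, 0.07, -0.05, -0.05, 0.16]
n 1
```

View pics/c14.png

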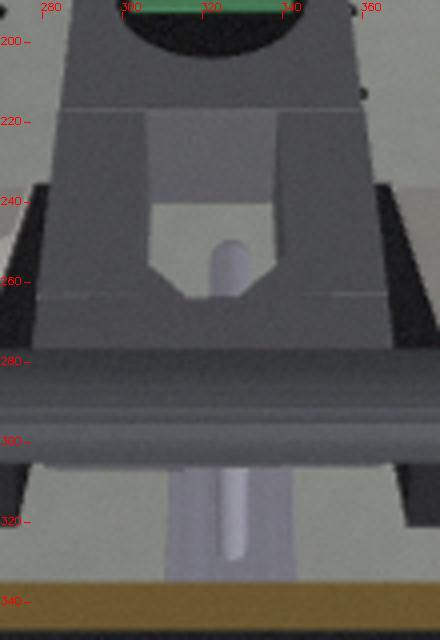

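Emit:
carry_out:
  deltas:
    - [0.02,0.08,0.01,0,0,0]
    - [0.21,0,0.45,0,0,0]
    - [0,0,0,0,0,0]

```text
t: 9.5
eef_pos: [0.4238, 0.1694, 0.2818]
ee_rot: [-0.024, 1.138, 1.6]
force: [0.4, 0.5, -3.1]
width: 0.0415
```

```bash
python3 -c "
from h import *
p,r,s=cur();print(p,s['ee_rot'],s['force'])
snapw('w13')
crop('c14','w13',260,80,390,350,2.2)
P,Rg=tcp(FREE,.030,.023,25);print(P);plan(P,Rg,3)
"
```

```text
[0.42375779 0.1693818  0.28178948] [-0.02444979  1.13789292  1.59976497] [ 0.41550452  0.52463223 -3.11610977]
[0.42089631 0.23439829 0.27778015]
[0.26, -0.01, 0.48, -0.02, -0.02, 0.06]
[0.26, -0.01, 0.48, -0.02, -0.02, 0.06]
[0.26, -0.01, 0.48, -0.02, -0.02, 0.06]
n 3
```

View pics/c14.png

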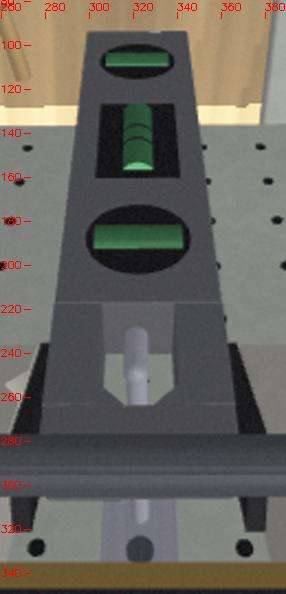

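Emit:
carry_out:
  deltas:
    - [0.21,0,0.48,0,0,0.06]
    - [0.22,0,0.48,0,0,0.06]
    - [0.22,0,0.48,0,0,0.06]
    - [0,0,0,0,0,0]

```text
t: 9.95
eef_pos: [0.4195, 0.2294, 0.2816]
ee_rot: [0.008, 1.142, 1.633]
force: [0.3, -0.5, -1.3]
width: 0.0414
```

```bash
python3 -c "
from h import *
p,r,s=cur();print(p,s['ee_rot'],s['force'])
snapw('w14');snap('scene','s14');snap('side','d14')
crop('c14','w14',260,80,390,350,2.2)
crop('c15','s14',360,130,460,230,6)
P,Rg=tcp(FREE,.030,.005,25);print(P);plan(P,Rg,2)
"
```

```text
[0.41947133 0.22940271 0.28156397] [0.00772676 1.14209778 1.63292388] [ 0.30480827 -0.52210144 -1.26678104]
[0.42089631 0.23439829 0.25978015]
[0.28, -0.02, -0.04, -0.05, -0.06, 0.0]
[0.28, -0.02, -0.04, -0.05, -0.06, 0.0]
n 2
```

View pics/c14.png

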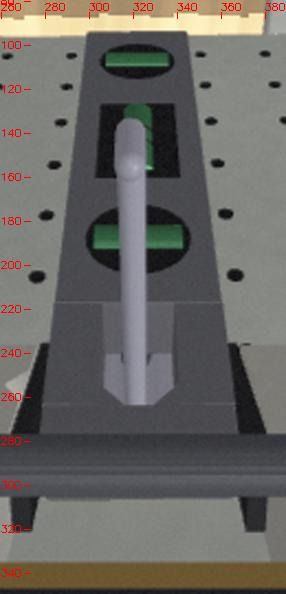

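View pics/c15.png

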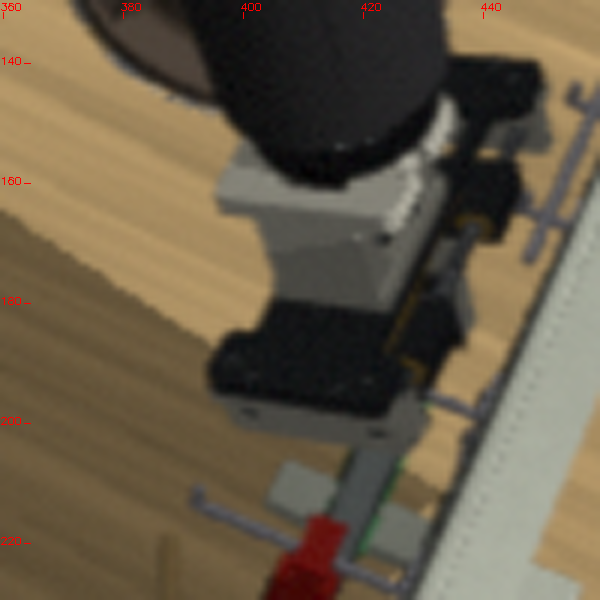

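Emit:
carry_out:
  deltas:
    - [0.22,0,-0.07,0,0,0]
    - [0.12,0,-0.05,0,0,0]
    - [0,0,0,0,0,0]

```text
t: 10.4
eef_pos: [0.4198, 0.2273, 0.2661]
ee_rot: [0.006, 1.143, 1.628]
force: [-0.4, -0.0, -1.2]
width: 0.0416
```

Emit:
carry_out:
  deltas:
    - [0.09,0,-0.02,0,0,0]
    - [0,0,0,0,0,0]

```text
t: 10.6
eef_pos: [0.4198, 0.2276, 0.2618]
ee_rot: [0.007, 1.143, 1.629]
force: [0.7, -0.6, -2.2]
width: 0.0424
```

```bash
python3 -c "
from h import *
p,r,s=cur();print(p,s['ee_rot'],s['force'])
snapw('w15')
crop('c14','w15',260,80,390,350,2.2)
"
```

```text
[0.41980366 0.22755486 0.26181242] [0.00728719 1.14307829 1.62859806] [ 0.68802476 -0.63789927 -2.22275665]
```

View pics/c14.png

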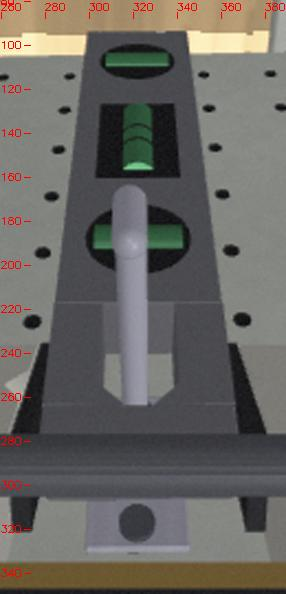

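Emit:
carry_out:
  deltas:
    - [0.07,-0.05,-0.02,0,0,0]
    - [0.06,0,-0.02,0,0,0]
    - [0,0,0,0,0,0]

```text
t: 10.95
eef_pos: [0.4226, 0.2286, 0.2576]
ee_rot: [0.002, 1.142, 1.624]
force: [-2.2, -0.6, 0.7]
width: 0.0417
```

```bash
python3 -c "
from h import *
p,r,s=cur();print(p,s['ee_rot'],s['force'])
snapw('w16')
crop('c14','w16',260,80,390,350,2.2)
"
```

```text
[0.42262215 0.22858916 0.25757988] [0.00166807 1.14248544 1.62415795] [-2.15546101 -0.58748206  0.65186296]
```

View pics/c14.png

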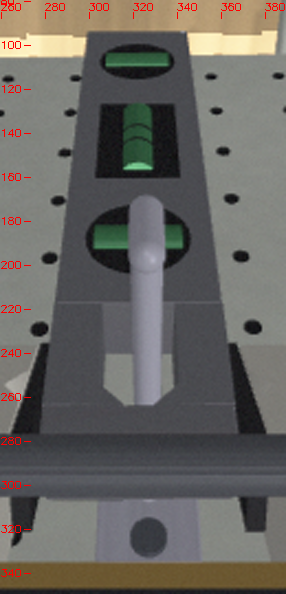

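Emit:
carry_out:
  deltas:
    - [0,0.03,0,0,0,0]
    - [0,0,0,0,0,0]
    - [0,0,0,0,0,0]
    - [0,0,0,0,0,0]
    - [0,0,0,0,0,0]
  hand: 0.25

```text
t: 11.5
eef_pos: [0.4221, 0.2291, 0.2582]
ee_rot: [-0.003, 1.141, 1.62]
force: [-0.2, -0.2, 0.1]
width: 0.0654
```

```bash
python3 -c "
from h import *
p,r,s=cur();print(p,s['ee_rot'],s['force'],s['width'])
snapw('w17')
"
```

```text
[0.42205079 0.2291446  0.25816144] [-0.0029582   1.14138269  1.61967884] [-0.20272786 -0.22561149  0.07946714] 0.06537029505763764
```

View pics/w17.png

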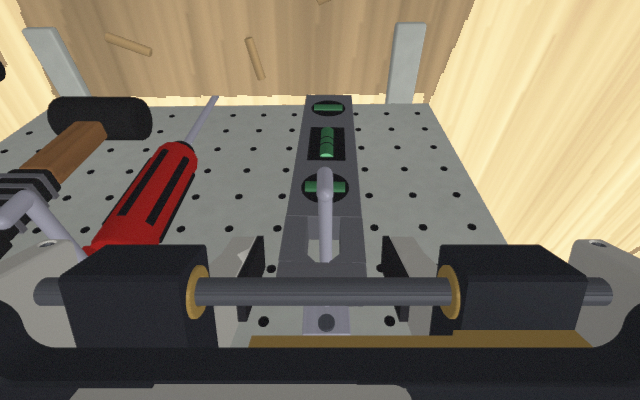

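Emit:
carry_out:
  deltas:
    - [-0.5,0,0,0,0,0]
    - [-0.9,0,0,0,0,0]
    - [-0.8,0,-0.6,0,0,0]
    - [-0.6,0,-0.8,0,0,0]
    - [-0.3,-0.3,-0.8,0,0,0]

```text
t: 12.05
eef_pos: [0.4395, 0.0973, 0.3378]
ee_rot: [-0.006, 1.142, 1.625]
force: [0.8, -0.4, -0.2]
width: 0.0653
```

```bash
python3 -c "
from h import *
p,r,s=cur();print(p,s['ee_rot'],s['force'],s['width'])
snapw('w18')
P,Rg=tcp(FULL,.130,.11,30);print(P);plan(P,Rg,6)
"
```

```text
[0.4394702  0.09726458 0.33775118] [-0.00553308  1.14227991  1.62469804] [ 0.83277166 -0.36380487 -0.23461197] 0.06532765976409896
[0.63693765 0.1487459  0.37954552]
[-0.09, -0.83, 0.24, -0.01, -0.23, 0.0]
[-0.09, -0.83, 0.24, -0.01, -0.23, 0.0]
[-0.08, -0.83, 0.24, -0.01, -0.23, 0.0]
[-0.08, -0.83, 0.25, -0.01, -0.23, 0.0]
[-0.07, -0.83, 0.25, -0.01, -0.23, 0.0]
[-0.07, -0.83, 0.25, -0.01, -0.23, 0.0]
n 6
```

View pics/w18.png

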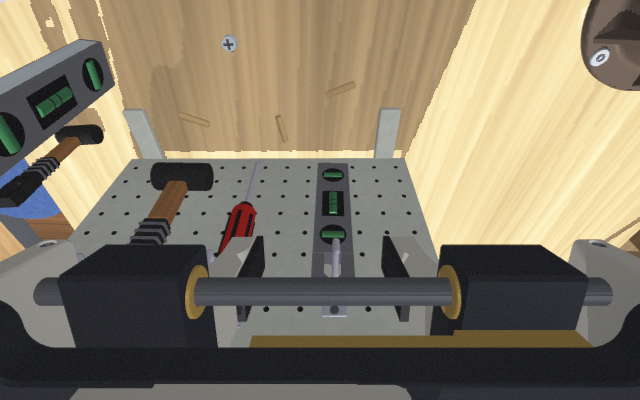

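Emit:
carry_out:
  deltas:
    - [-0.12,-0.83,0.2,0,-0.23,0]
    - [-0.12,-0.83,0.2,0,-0.23,0]
    - [-0.1,-0.83,0.24,0,-0.23,0]
    - [-0.08,-0.83,0.25,0,-0.23,0]
    - [-0.07,-0.83,0.25,0,-0.23,0]
  hand: 0.05

```text
t: 12.6
eef_pos: [0.6091, 0.1312, 0.3759]
ee_rot: [-0.004, 1.062, 1.618]
force: [-0.2, 0.9, 0.9]
width: 0.083
```

Emit:
carry_out:
  deltas:
    - [-0.07,-0.83,0.25,0,-0.23,0]
    - [0,0,0,0,0,0]

```text
t: 12.8
eef_pos: [0.6464, 0.1412, 0.3808]
ee_rot: [0.002, 1.045, 1.623]
force: [1.2, 0.0, -0.3]
width: 0.0833
```

```bash
python3 -c "
from h import *
p,r,s=cur();print(p,s['ee_rot'],s['force'],s['width'])
snapw('w19')
w=load('w19');print(proj(w,[.6354,.1742,.3003]),proj(w,FULL-XB*.028+Z*.003))
P,Rg=tcp(FULL,.029,.003,29);print(P);plan(P,Rg,5)
crop('c16','w19',270,100,400,270,4)
"
```

```text
[0.64644762 0.14123818 0.38080636] [0.00244777 1.04505287 1.62283749] [ 1.20397149  0.03871928 -0.28638116] 0.08330998030444242
[336.08905873 189.10664345] [334.39719661 227.75981342]
[0.63086475 0.249276   0.27238223]
[0.74, 0.04, 0.2, -0.03, 0.05, 0.01]
[0.74, 0.04, 0.2, -0.03, 0.05, 0.01]
[0.74, 0.04, 0.21, -0.03, 0.05, 0.01]
[0.74, 0.04, 0.21, -0.03, 0.05, 0.01]
[0.74, 0.04, 0.21, -0.03, 0.05, 0.01]
n 5
```

View pics/w19.png

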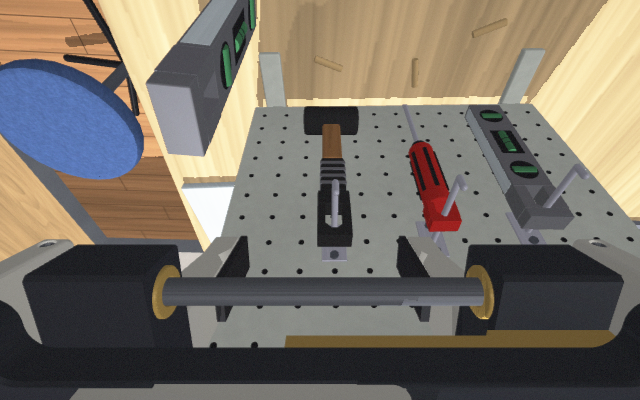

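View pics/c16.png

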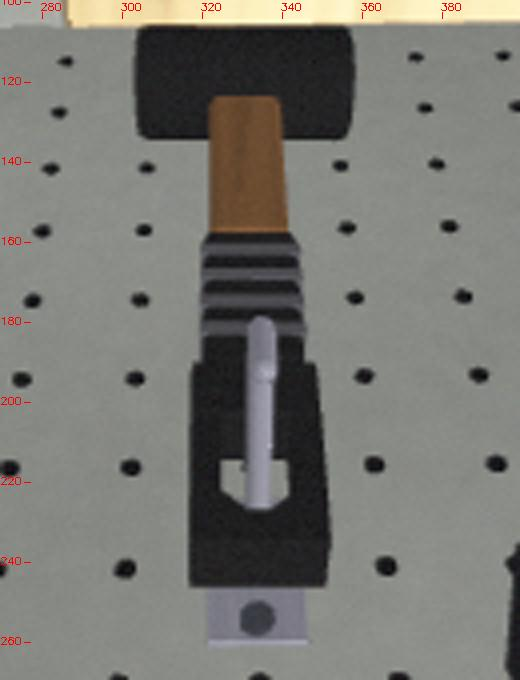

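Emit:
carry_out:
  deltas:
    - [0.74,0.05,0.2,0,0.05,0]
    - [0.74,0.05,0.2,0,0.05,0]
    - [0.74,0.04,0.2,0,0.05,0]
    - [0,0,0,0,0,0]

```text
t: 13.25
eef_pos: [0.6348, 0.2057, 0.3133]
ee_rot: [0.003, 1.058, 1.621]
force: [0.3, 0.5, -0.8]
width: 0.0832
```

```bash
python3 -c "
from h import *
p,r,s=cur();print(p,s['ee_rot'],s['force'],s['width'])
snapw('w20')
w=load('w20');print(proj(w,[.6354,.1742,.3003]),proj(w,FULL-XB*.028+Z*.003))
P,Rg=tcp(FULL,.029,.003,29);print(P);plan(P,Rg,2)
crop('c16','w20',220,100,420,340,2.5)
"
```

```text
[0.63475534 0.20571481 0.31334057] [0.00258621 1.05781992 1.62084542] [ 0.25836811  0.53066235 -0.78237844] 0.08317648483825979
[327.21785397 194.86659424] [327.33074607 249.626994  ]
[0.63086475 0.249276   0.27238223]
[0.74, 0.03, 0.23, -0.08, 0.04, 0.05]
[0.74, 0.03, 0.23, -0.08, 0.04, 0.05]
n 2
```

View pics/c16.png

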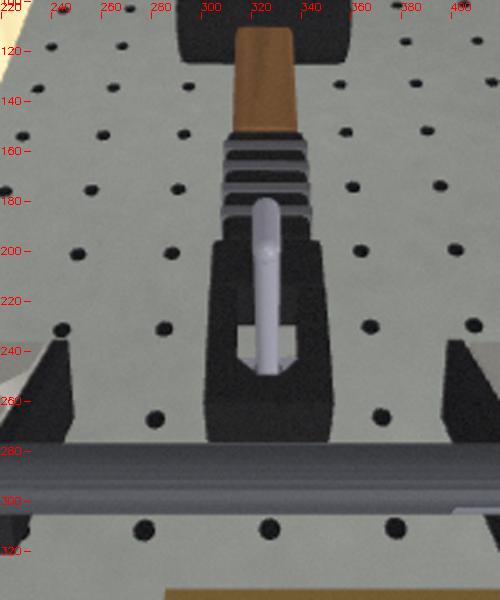

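Emit:
carry_out:
  deltas:
    - [0.74,0.02,0.23,0,0.04,0]
    - [0.7,0.02,0.22,0,0.04,0]
    - [0,0,0,0,0,0]

```text
t: 13.6
eef_pos: [0.6325, 0.2472, 0.2768]
ee_rot: [-0.015, 1.065, 1.604]
force: [0.1, -0.8, -0.6]
width: 0.083
```

```bash
python3 -c "
from h import *
p,r,s=cur();print(p,s['ee_rot'],s['force'],s['width'])
snapw('w21');snap('scene','s21')
P,Rg=tcp(FULL,.029,.003,29);print(P);plan(P,Rg,1)
crop('c16','w21',220,100,420,340,2.5)
crop('c17','s21',340,180,460,300,5)
"
```

```text
[0.63246346 0.24718993 0.27681185] [-0.01537305  1.06456296  1.60378841] [ 0.0504306  -0.84137413 -0.62805172] 0.08303302079240857
[0.63086475 0.249276   0.27238223]
[0.2, 0.07, -0.0, -0.11, -0.01, 0.24]
n 1
```

View pics/c16.png

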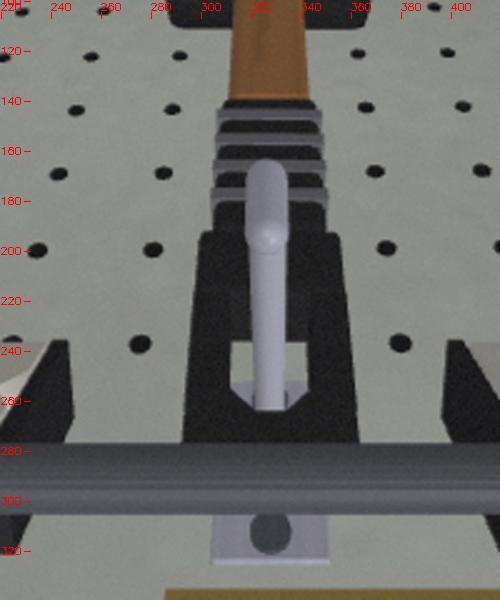

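View pics/c17.png

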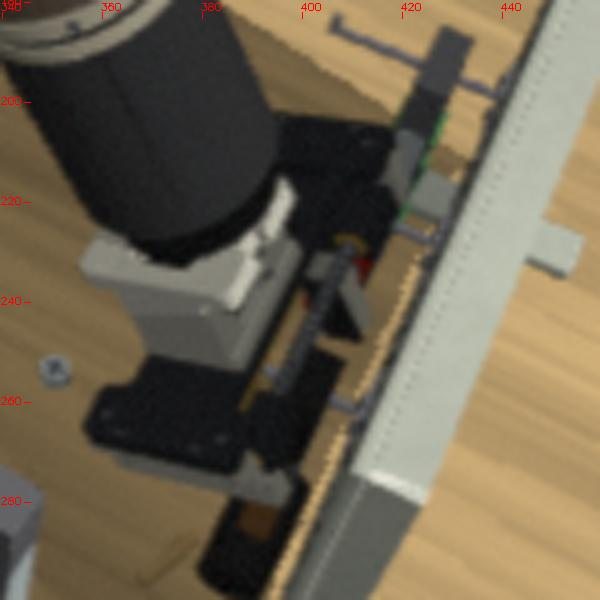

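Emit:
carry_out:
  deltas:
    - [0.12,0.04,0,0,0,0.1]
    - [0,0,0,0,0,0]
    - [0,0,0,0,0,0]
    - [0,0,0,0,0,0]
    - [0,0,0,0,0,0]
  hand: 1
  newtons: 55

```text
t: 14.2
eef_pos: [0.6342, 0.2448, 0.2796]
ee_rot: [-0.023, 1.064, 1.598]
force: [-1.3, -0.3, 0.4]
width: 0.0489
```

Emit:
carry_out:
  deltas:
    - [0,0,0,0,0,0]
    - [0,0,0,0,0,0]
    - [0,0,0,0,0,0]
    - [0,0,0,0,0,0]

```text
t: 14.6
eef_pos: [0.6321, 0.2445, 0.2794]
ee_rot: [-0.015, 1.065, 1.606]
force: [0.2, -0.4, -0.2]
width: 0.0336
```

```bash
python3 -c "
from h import *
p,r,s=cur();print(p,s['ee_rot'],s['force'],s['width'])
print(r.T@Z, r.T@-XB)
snapw('w22')
crop('c16','w22',220,100,420,340,2.5)
"
```

```text
[0.63214536 0.24446158 0.27936254] [-0.01463686  1.06454244  1.60616525] [ 0.22565879 -0.39448037 -0.15447621] 0.03360506853978044
[-0.87456715 -0.00709722  0.48485249] [-0.48476285 -0.012165   -0.87458352]
```

View pics/c16.png

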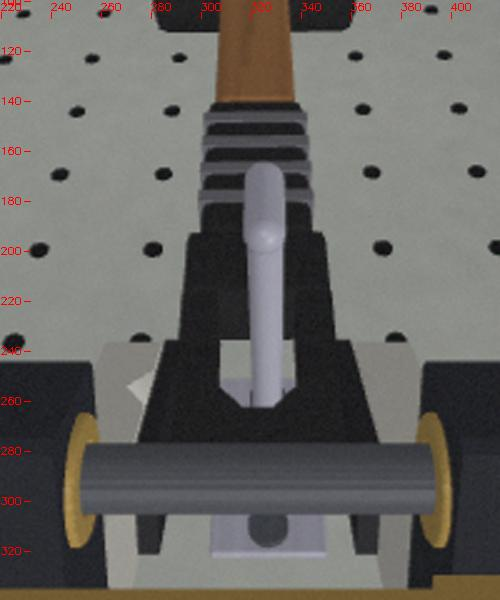

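Emit:
carry_out:
  deltas:
    - [-0.12,0,0.07,0,0,0]
    - [-0.13,0,0.07,0,0,0]
    - [-0.13,0,0.07,0,0,0]
    - [0,0,0,0,0,0]

```text
t: 15.05
eef_pos: [0.6318, 0.2441, 0.2962]
ee_rot: [-0.009, 1.066, 1.611]
force: [-0.4, 0.1, -4.1]
width: 0.0336
```

```bash
python3 -c "
from h import *
p,r,s=cur();print(p,s['ee_rot'],s['force'],s['width'])
print(r.T@Z, r.T@-XB)
snapw('w23')
crop('c16','w23',220,60,420,340,2.2)
"
```

```text
[0.63175703 0.24410388 0.29618009] [-0.00883614  1.06603107  1.61098958] [-0.39964026  0.12428455 -4.09198971] 0.03358799955159721
[-0.87528802 -0.00427312  0.48358311] [-0.4835134  -0.01240776 -0.87527149]
```

View pics/c16.png

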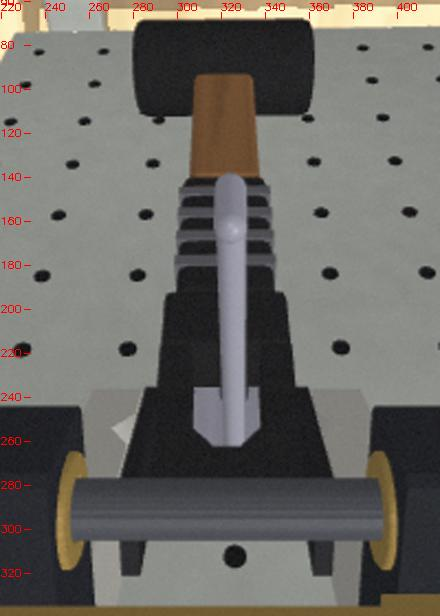

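Emit:
carry_out:
  deltas:
    - [-0.24,0,-0.44,0,0,0]
    - [-0.24,0,-0.44,0,0,0]
    - [-0.06,0,-0.1,0,0,0]

```text
t: 15.4
eef_pos: [0.6332, 0.1986, 0.2948]
ee_rot: [-0.005, 1.066, 1.616]
force: [-0.1, 0.9, -3.7]
width: 0.034
```

```bash
python3 -c "
from h import *
p,r,s=cur();print(p,s['ee_rot'],s['force'],s['width'])
print(r.T@Z, r.T@-XB)
snapw('w24')
crop('c16','w24',220,60,420,340,2.2)
"
```

```text
[0.63315581 0.19863513 0.29480577] [-0.00527333  1.06597633  1.61608253] [-0.14005149  0.85231545 -3.65667072] 0.033961474208398124
[-0.87526155 -0.00255044  0.48364317] [-0.48360464 -0.01043364 -0.87524683]
```

View pics/c16.png

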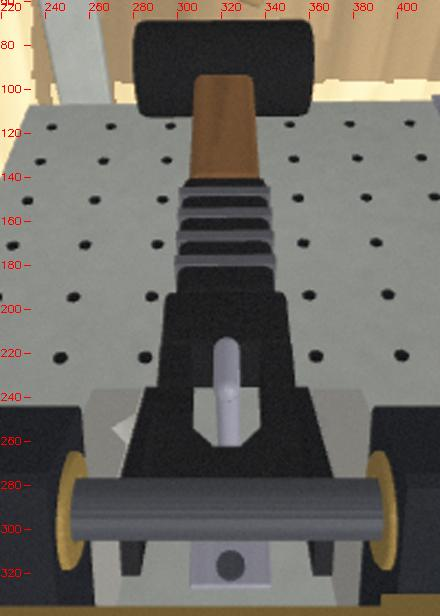

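Emit:
carry_out:
  deltas:
    - [-0.3,0,-0.42,0,0,0]
    - [-0.28,0,-0.46,0,0,0]
    - [-0.28,0,-0.46,0,0,0]

```text
t: 15.75
eef_pos: [0.6361, 0.1355, 0.2987]
ee_rot: [-0.004, 1.064, 1.618]
force: [0.7, -0.2, -3.5]
width: 0.0332
```

```bash
python3 -c "
from h import *
p,r,s=cur();print(p,s['ee_rot'],s['force'],s['width'])
snapw('w25')
crop('c16','w25',220,60,420,340,2.2)
"
```

```text
[0.63607556 0.13546472 0.29867531] [-0.00408635  1.06399321  1.6180634 ] [ 0.72329921 -0.20576632 -3.46019266] 0.033199966242511085
```

View pics/c16.png

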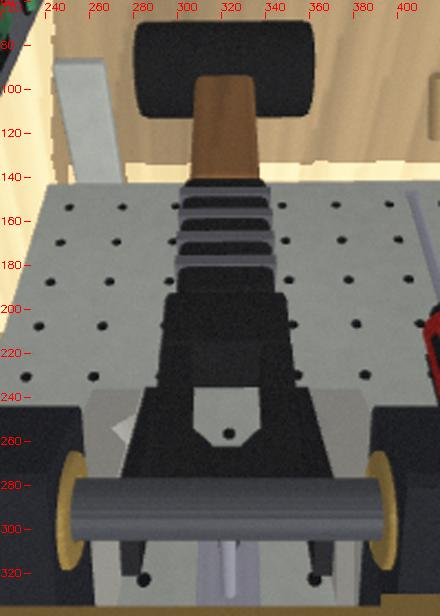

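Emit:
carry_out:
  deltas:
    - [-0.3,0,-0.5,0,0,0]
    - [-0.4,0.2,-0.6,0,0,0]
    - [-0.3,0.5,-0.3,0,0,0]

```text
t: 16.1
eef_pos: [0.6126, 0.0614, 0.3047]
ee_rot: [-0.001, 1.065, 1.619]
force: [-1.4, -0.3, -4.6]
width: 0.0336
```

```bash
python3 -c "
from h import *
p,r,s=cur();print(p,s['ee_rot'],s['force'],s['width'])
P,Rg=tcp(FREE,.170,.060,29);print(P);plan(P,Rg,8)
"
```

```text
[0.61262629 0.06144229 0.30469191] [-8.22777871e-04  1.06493561e+00  1.61910982e+00] [-1.36679611 -0.28468808 -4.55904776] 0.03364492727864722
[0.42926705 0.0958298  0.31538223]
[0.04, 0.57, 0.13, -0.02, -0.0, 0.01]
[0.04, 0.57, 0.14, -0.02, -0.0, 0.01]
[0.04, 0.57, 0.14, -0.02, -0.0, 0.01]
[0.04, 0.57, 0.14, -0.02, -0.0, 0.01]
[0.04, 0.57, 0.14, -0.02, -0.0, 0.01]
[0.04, 0.57, 0.14, -0.02, -0.0, 0.01]
[0.04, 0.57, 0.14, -0.02, -0.0, 0.01]
[0.04, 0.57, 0.14, -0.02, -0.0, 0.01]
n 8
```

Emit:
carry_out:
  deltas:
    - [0.02,0.57,0.1,0,0,0]
    - [0.02,0.57,0.1,0,0,0]
    - [0.02,0.57,0.13,0,0,0]
    - [0.02,0.57,0.14,0,0,0]
    - [0.02,0.57,0.14,0,0,0]

```text
t: 16.6
eef_pos: [0.4927, 0.0766, 0.3129]
ee_rot: [-0.001, 1.064, 1.612]
force: [0.4, 0.9, -1.9]
width: 0.0339
```

Emit:
carry_out:
  deltas:
    - [0.04,0.57,0.14,0,0,0]
    - [0.04,0.57,0.14,0,0,0]
    - [0.04,0.5,0.14,0,0,0]
    - [0,0,0,0,0,0]

```text
t: 17.0
eef_pos: [0.4191, 0.0919, 0.319]
ee_rot: [-0.01, 1.062, 1.604]
force: [0.7, -0.1, -3.3]
width: 0.0337
```

```bash
python3 -c "
from h import *
p,r,s=cur();print(p,s['ee_rot'],s['force'],s['width'])
P,Rg=tcp(FREE,.145,.0275,29);print(P);plan(P,Rg,2)
snapw('w26')
w=load('w26')
for o in (0,.02,.04,.095): print(o,proj(w,FREE-XB*o))
"
```

```text
[0.41912307 0.09194287 0.31905   ] [-0.01028086  1.0615931   1.60403046] [ 0.72682604 -0.09544494 -3.32417995] 0.033650488220574315
[0.42775955 0.1207848  0.28288223]
[0.57, -0.12, 0.09, -0.1, 0.02, 0.09]
[0.57, -0.13, 0.09, -0.1, 0.02, 0.09]
n 2
0 [317.5009803  301.39128678]
0.02 [316.88112094 292.43762537]
0.04 [316.20098873 282.6133427 ]
0.095 [313.93699568 249.91071935]
```

View pics/w26.png

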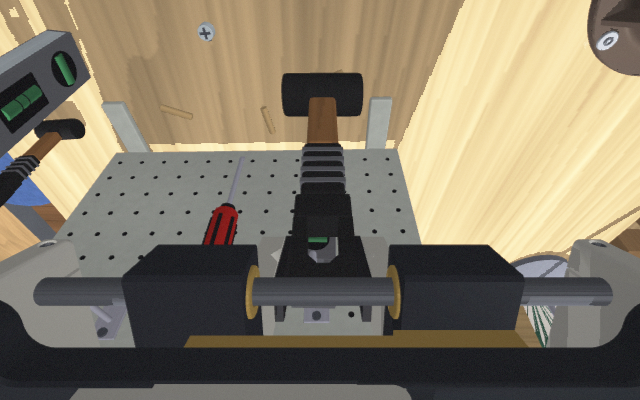

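Emit:
carry_out:
  deltas:
    - [0.55,-0.11,0.09,0,0,0]
    - [0.55,-0.11,0.09,0,0,0]
    - [0,0,0,0,0,0]

```text
t: 17.35
eef_pos: [0.4292, 0.1204, 0.2847]
ee_rot: [-0.021, 1.061, 1.593]
force: [-0.1, -1.1, -3.8]
width: 0.0334
```

```bash
python3 -c "
from h import *
p,r,s=cur();print(p,s['ee_rot'],s['force'],s['width'])
P,Rg=tcp(FREE,.115,.0275,29);print(P);plan(P,Rg,1)
snapw('w27')
w=load('w27')
for o in (0,.02,.04,.095): print(o,proj(w,FREE-XB*o))
crop('c16','w27',220,60,420,340,2.2)
"
```

```text
[0.4291956  0.12042765 0.28472953] [-0.02124107  1.0610174   1.59287233] [-0.08166042 -1.12816004 -3.78470585] 0.033417466070352266
[0.42595055 0.1507308  0.28288223]
[0.41, 0.05, 0.64, -0.17, 0.05, 0.27]
n 1
0 [329.17699977 323.67445269]
0.02 [329.04877494 314.46511945]
0.04 [328.905917   304.20480961]
0.095 [328.41334909 268.82771298]
```

View pics/c16.png

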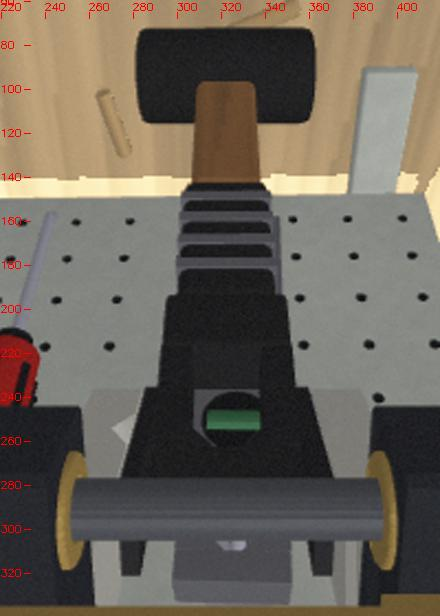

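Emit:
carry_out:
  deltas:
    - [0.25,0.07,0.48,0,0,0.1]
    - [0,0,0,0,0,0]

```text
t: 17.6
eef_pos: [0.4269, 0.1409, 0.2872]
ee_rot: [-0.012, 1.062, 1.603]
force: [0.5, -1.1, -3.4]
width: 0.0339
```

```bash
python3 -c "
from h import *
p,r,s=cur();print(p,s['ee_rot'],s['force'],s['width'])
P,Rg=tcp(FREE,.115,.0275,29);print(P);plan(P,Rg,1)
snapw('w28')
w=load('w28')
for o in (0,.02,.04,.095): print(o,proj(w,FREE-XB*o))
crop('c16','w28',260,180,390,340,4)
"
```

```text
[0.42685112 0.14094718 0.28716689] [-0.01228955  1.06243054  1.60345251] [ 0.50457558 -1.118983   -3.39591548] 0.033868540658907154
[0.42595055 0.1507308  0.28288223]
[0.21, 0.01, 0.16, -0.17, 0.03, 0.19]
n 1
0 [327.31090815 311.55706798]
0.02 [327.13752247 301.14953983]
0.04 [326.94328185 289.49018777]
0.095 [326.26478109 248.76297281]
```

View pics/c16.png

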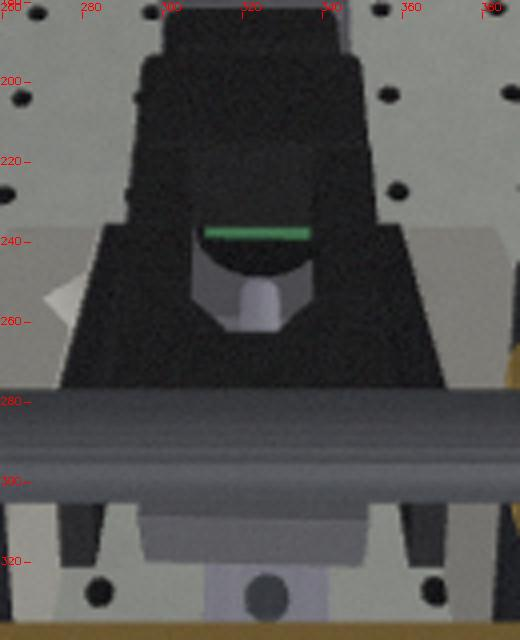

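Emit:
carry_out:
  deltas:
    - [0.28,0.03,0.42,0,0,0]
    - [0,0,0,0,0,0]

```text
t: 17.85
eef_pos: [0.4261, 0.1593, 0.2865]
ee_rot: [-0.017, 1.064, 1.599]
force: [0.5, -1.4, -3.2]
width: 0.0337
```

```bash
python3 -c "
from h import *
p,r,s=cur();print(p,s['ee_rot'],s['force'],s['width'])
snapw('w29')
crop('c16','w29',260,180,390,340,4)
P,Rg=tcp(FREE,.070,.0275,29);print(P);plan(P,Rg,1)
"
```

```text
[0.42608509 0.15930343 0.28646097] [-0.01686076  1.06404944  1.59879857] [ 0.46184401 -1.37463209 -3.22957481] 0.03370828774200442
[0.42323705 0.1956498  0.28288223]
[0.53, 0.04, 0.77, -0.15, -0.01, 0.23]
n 1
```

View pics/c16.png

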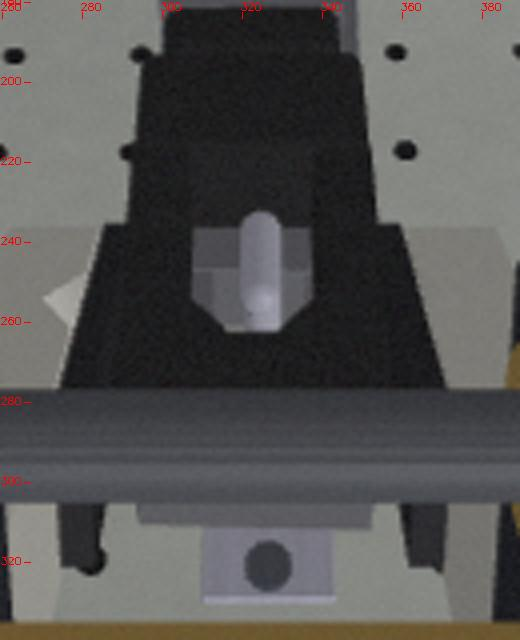

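Emit:
carry_out:
  deltas:
    - [0.18,0.01,0.29,0,0,0]
    - [0.18,0.01,0.29,0,0,0]
    - [0,0,0,0,0,0]

```text
t: 18.2
eef_pos: [0.4255, 0.1839, 0.2861]
ee_rot: [-0.021, 1.066, 1.594]
force: [0.1, -1.2, -4.0]
width: 0.0338
```

```bash
python3 -c "
from h import *
p,r,s=cur();print(p,s['ee_rot'],s['force'],s['width'])
snapw('w30');snap('scene','s30')
crop('c16','w30',220,60,420,340,2.2)
crop('c17','s30',350,120,470,240,5)
"
```

```text
[0.42550073 0.18390627 0.28608066] [-0.02109599  1.0662529   1.59424358] [ 0.14385663 -1.18525443 -3.9726715 ] 0.03376942244665553
```

View pics/c16.png

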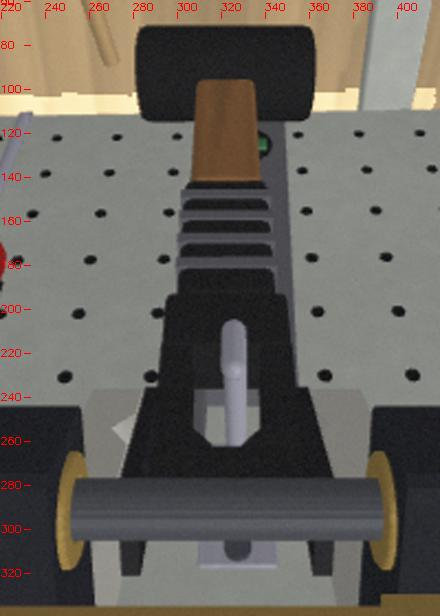

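View pics/c17.png

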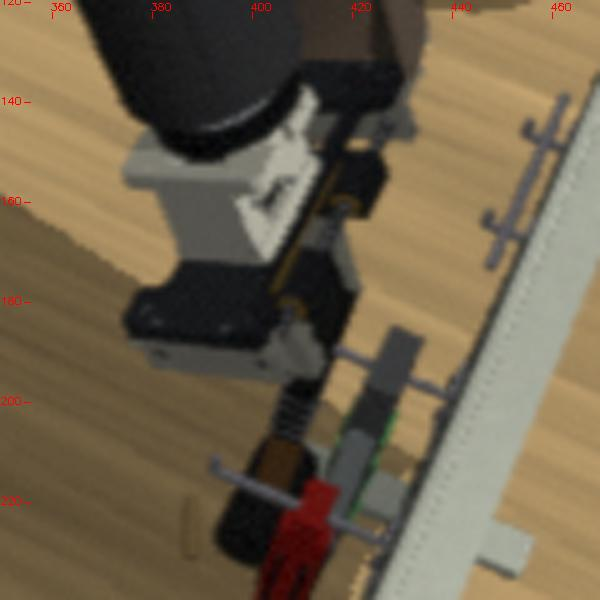

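Emit:
carry_out:
  deltas:
    - [0.17,0.07,-0.09,0,0,0]
    - [0.17,0,-0.09,0,0,0]
    - [0,0,0,0,0,0]

```text
t: 18.6
eef_pos: [0.423, 0.1815, 0.2693]
ee_rot: [-0.021, 1.067, 1.593]
force: [-0.1, 0.3, -3.2]
width: 0.0337
```

```bash
python3 -c "
from h import *
p,r,s=cur();print(p,s['ee_rot'],s['force'],s['width'])
snapw('w31')
crop('c16','w31',220,60,420,340,2.2)
"
```

```text
[0.42298967 0.18150361 0.26926678] [-0.02130523  1.06744604  1.59253581] [-0.1237151   0.26494247 -3.1748184 ] 0.03365645113157386
```

View pics/c16.png

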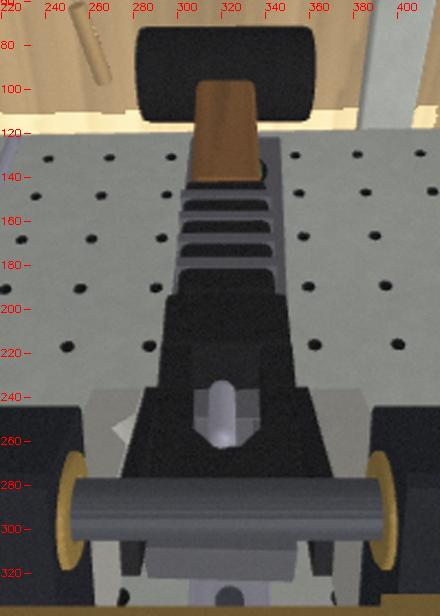

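Emit:
carry_out:
  deltas:
    - [0.09,0,0.02,0,0,0]
    - [0.05,0,-0.02,0,0,0]
    - [0,0,0,0,0,0]

```text
t: 18.95
eef_pos: [0.4234, 0.1841, 0.2644]
ee_rot: [-0.022, 1.068, 1.591]
force: [0.0, -0.9, -3.6]
width: 0.0335
```

```bash
python3 -c "
from h import *
p,r,s=cur();print(p,s['ee_rot'],s['force'],s['width'])
snapw('w32')
crop('c16','w32',220,60,420,340,2.2)
"
```

```text
[0.42337246 0.18413199 0.26443546] [-0.02223423  1.0676437   1.59126643] [ 0.03799143 -0.88809401 -3.55260619] 0.0334856322200994
```

View pics/c16.png

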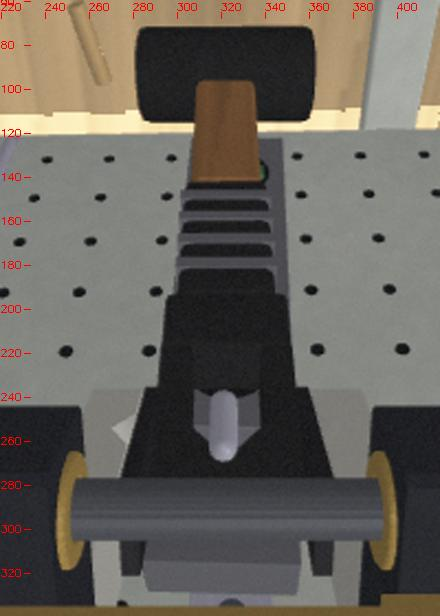

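Emit:
carry_out:
  deltas:
    - [0.07,0,-0.02,0,0,0]
    - [0,0,0,0,0,0]

```text
t: 19.2
eef_pos: [0.4241, 0.1847, 0.2638]
ee_rot: [-0.029, 1.067, 1.587]
force: [0.3, -0.4, -2.9]
width: 0.0331
```

Emit:
carry_out:
  deltas:
    - [0.06,0,-0.02,0,0,0]
    - [0,0,0,0,0,0]

```text
t: 19.4
eef_pos: [0.4245, 0.1849, 0.2638]
ee_rot: [-0.036, 1.067, 1.582]
force: [-0.1, 0.2, -3.6]
width: 0.0333
```

Emit:
carry_out:
  deltas:
    - [0.12,0,-0.05,0,0,0]
    - [0,0,0,0,0,0]

```text
t: 19.6
eef_pos: [0.4253, 0.1852, 0.2641]
ee_rot: [-0.049, 1.065, 1.574]
force: [-0.6, 0.6, -4.1]
width: 0.0337
```

```bash
python3 -c "
from h import *
p,r,s=cur();print(p,s['ee_rot'],s['force'],s['width']);print(r.round(3))
snapw('w33')
crop('c16','w33',220,60,420,340,2.2)
"
```

```text
[0.42528863 0.18521927 0.26409672] [-0.04940326  1.06543879  1.57393348] [-0.60680749  0.57293577 -4.12003353] 0.0337190653558526
[[-0.002 -0.999 -0.052]
 [ 0.484 -0.046  0.874]
 [-0.875 -0.024  0.484]]
```

View pics/c16.png

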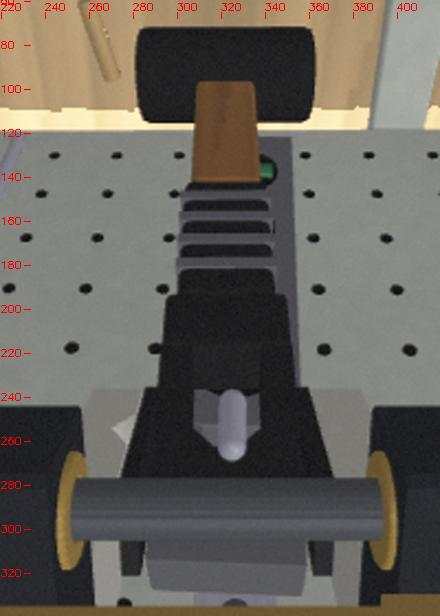

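```bash
python3 -c "
from h import *
p,r,s=cur();print(s['q'].round(3),s['qd'].round(3),s['joint_efforts'].round(1),s['moment'])
snap('side','d33');snap('scene','s33')
"
```

```text
[ 0.41  -0.058 -0.307 -0.507 -1.157 -0.189] [ 0.001  0.018 -0.017 -0.002  0.02  -0.003] [  0.1 -26.   30.8   4.6   0.3   0. ] [-2.28393846 -0.06937563 -0.02651874]
```

View pics/d33.png

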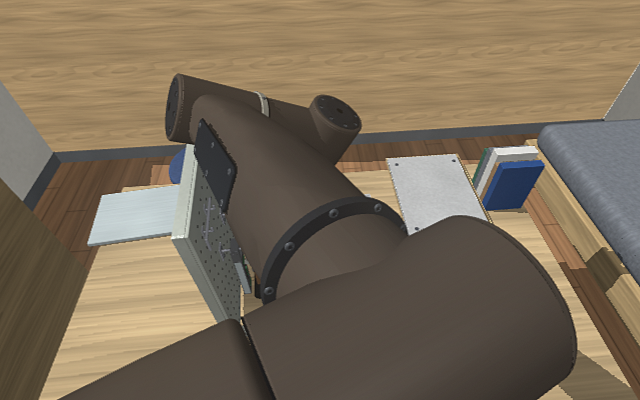

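View pics/s33.png

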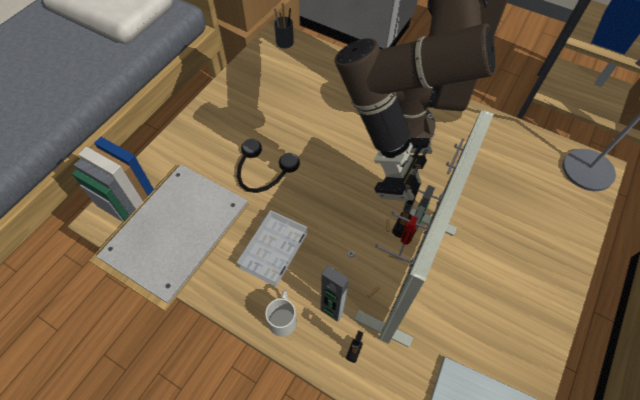

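Emit:
carry_out:
  deltas:
    - [-0.12,0,0.06,0,0,0]
    - [0,0,0,0,0,0]

```text
t: 19.95
eef_pos: [0.4251, 0.1852, 0.2678]
ee_rot: [-0.044, 1.066, 1.578]
force: [-0.1, -0.2, -3.8]
width: 0.0339
```

```bash
python3 -c "
from h import *
p,r,s=cur();print(p,s['q'].round(3),s['joint_efforts'].round(1),s['moment'],s['force']);print(r.round(3))
snapw('w34')
crop('c16','w34',220,60,420,340,2.2)
"
```

```text
[0.42510798 0.18519999 0.26778469] [ 0.41  -0.06  -0.301 -0.505 -1.167 -0.196] [ -0.  -26.8  31.7   4.9   0.3  -0.1] [-2.24458203 -0.05276838  0.01702723] [-0.05179367 -0.16895543 -3.77218557]
[[-0.003 -0.999 -0.05 ]
 [ 0.483 -0.045  0.874]
 [-0.875 -0.021  0.483]]
```

View pics/c16.png

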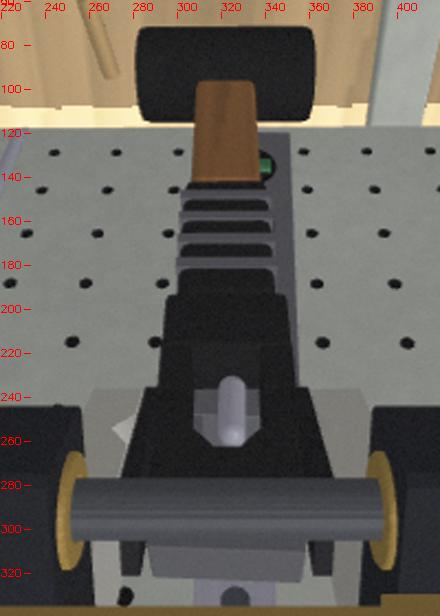

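Emit:
carry_out:
  deltas:
    - [0.1,-0.05,-0.05,0,0,0]

```text
t: 20.1
eef_pos: [0.4264, 0.1855, 0.2634]
ee_rot: [-0.041, 1.066, 1.581]
force: [-28.6, -15.1, 56.8]
width: 0.0333
```

Emit:
carry_out:
  deltas:
    - [0.06,0,-0.03,0,0,0]

```text
t: 20.2
eef_pos: [0.4263, 0.1856, 0.2634]
ee_rot: [-0.045, 1.065, 1.581]
force: [-16.1, -11.1, 37.1]
width: 0.0337
```

Emit:
carry_out:
  deltas:
    - [-0.02,0.06,0.01,0,0,0]
    - [0,0,0,0,0,0]

```text
t: 20.4
eef_pos: [0.424, 0.1855, 0.2645]
ee_rot: [-0.046, 1.065, 1.58]
force: [0.8, 0.6, -3.6]
width: 0.0337
```

```bash
python3 -c "
from h import *
p,r,s=cur();print(p,s['q'].round(3),s['force'],s['ee_rot'])
snapw('w35')
crop('c16','w35',220,60,420,340,2.2)
"
```

```text
[0.42403964 0.18553112 0.26449497] [ 0.41  -0.059 -0.306 -0.508 -1.161 -0.187] [ 0.75252794  0.60211901 -3.5577329 ] [-0.04624156  1.06496708  1.57990412]
```

View pics/c16.png

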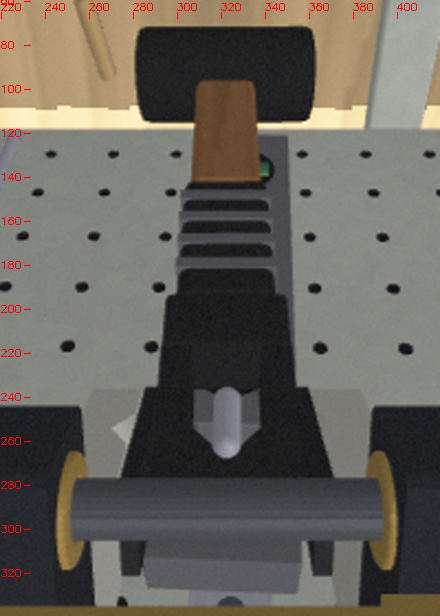

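Emit:
carry_out:
  deltas:
    - [0.02,0.05,0,0,0,0]
    - [0,0,0,0,0,0]
    - [0,0,0,0,0,0]
    - [0,0,0,0,0,0]
    - [0,0,0,0,0,0]
  hand: 0.3

```text
t: 20.95
eef_pos: [0.4229, 0.1864, 0.2627]
ee_rot: [-0.046, 1.065, 1.58]
force: [0.8, -0.5, -0.6]
width: 0.0605
```

```bash
python3 -c "
from h import *
p,r,s=cur();print(p,s['width'],s['force'],s['ee_rot'])
snapw('w36')
"
```

```text
[0.42288934 0.18643333 0.2626523 ] 0.060518776442229416 [ 0.79510085 -0.51370472 -0.64219754] [-0.04550236  1.0649786   1.57998951]
```

View pics/w36.png

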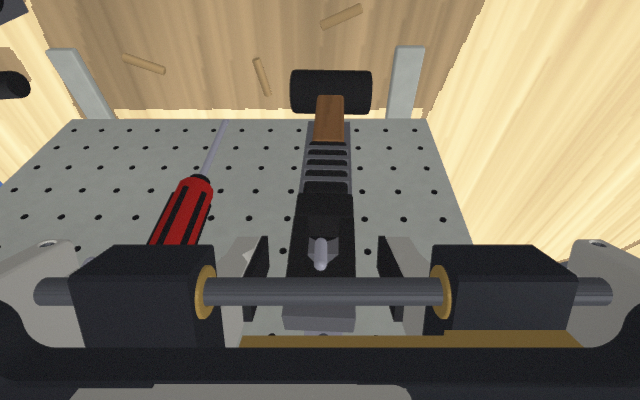

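Emit:
carry_out:
  deltas:
    - [-0.4,0.01,0,0,0,0]
    - [-0.9,0,0,0,0,0]
    - [-0.9,0,0,0,0,0]
    - [-0.6,0,-0.6,0,0,0]
    - [-0.4,0,-0.7,0,0,0]

```text
t: 21.5
eef_pos: [0.4249, 0.0783, 0.3526]
ee_rot: [-0.045, 1.066, 1.586]
force: [1.7, -0.1, -0.5]
width: 0.0615
```

```bash
python3 -c "
from h import *
p,r,s=cur();print(p,s['q'].round(2),s['force'])
snapw('w37')
"
```

```text
[0.42487671 0.0782797  0.35258539] [ 0.15 -0.09 -0.13 -0.5  -1.46 -0.05] [ 1.70293946 -0.12952528 -0.514284  ]
```

View pics/w37.png

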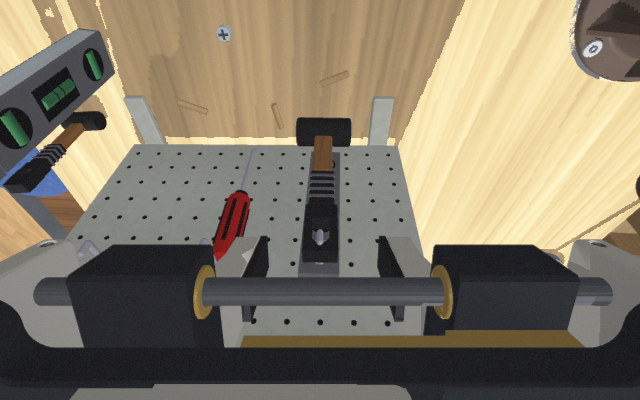

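Emit:
carry_out:
  deltas:
    - [-0.6,-0.5,-0.6,0,0,0]
    - [-0.6,-0.7,-0.6,0,0,0]
    - [-0.6,-0.8,-0.4,0,0,0]
    - [-0.4,-0.8,0,0,0,0]
    - [0,0,0,0,0,0]

```text
t: 22.05
eef_pos: [0.5447, -0.024, 0.4026]
ee_rot: [-0.047, 1.068, 1.58]
force: [-0.6, -0.3, 1.0]
width: 0.0616
```

```bash
python3 -c "
from h import *
p,r,s=cur();print(p,s['q'].round(2),s['force'])
snapw('w38');snap('scene','s38');snap('side','d38')
crop('c17','s38',360,120,480,300,3.3)
crop('c18','d38',180,90,320,280,3)
"
```

```text
[ 0.54472632 -0.0240298   0.40262252] [-0.07  0.15  0.22 -0.5  -1.67  0.08] [-0.61785274 -0.34168289  1.04276434]
```

View pics/c17.png

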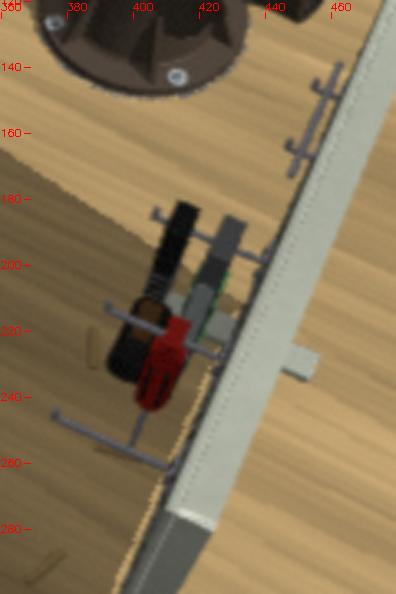

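View pics/w38.png

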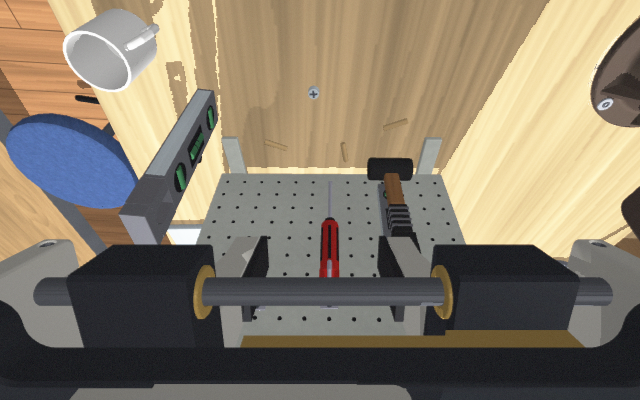

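View pics/c18.png

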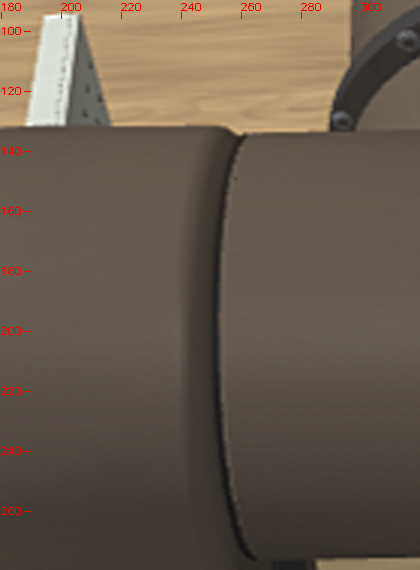

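```bash
python3 -c "
from h import *
crop('c17','s38',390,165,450,245,8)
p,r,s=cur();print(s['t'])
f=load('s38')
M=np.stack([XB,YB,Z])
for n,u,v,z in [('mallet top',414.5,183,.2825),('level top',428,188.5,.2845)]: print(n,M@(onz(f,u,v,z)-FREE))
"
```

```text
22.2
mallet top [-0.07752099  0.01288232  0.0105    ]
level top [-0.0393487   0.01171725  0.0125    ]
```

View pics/c17.png

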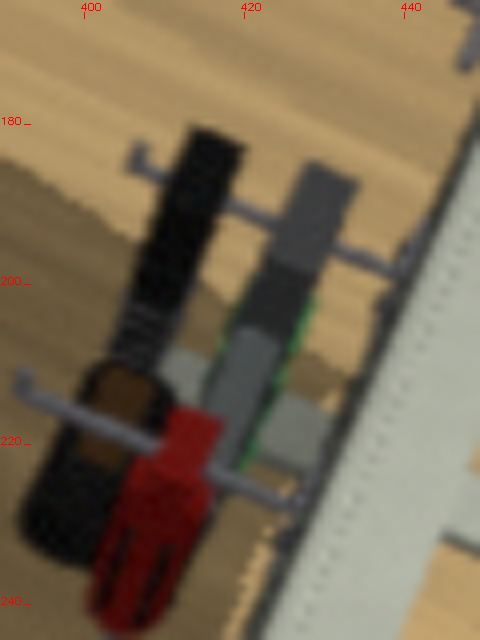

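```bash
python3 -c "
from h import *
f=load('s38')
M=np.stack([XB,YB,Z])
for n,a,b,z in [('mallet edge',216,136,.2835),('level c',316,217,.2855),('level edge near',332,171,.2855),('level edge far',299,262,.2855)]: print(n,M@(onz(f,390+(a+.5)/8-.5,165+(b+.5)/8-.5,z)-FREE))
# expected projection of mallet if plumb
for out,yh,tz in [(.075,.017,.010),(.037,.021,.012)]:
  for yy in (-yh,yh):
    print(out,yy,(proj(f,FREE-XB*out+YB*yy+Z*(.003+tz))-[390,165])*8)
print((proj(f,FREE-XB*.075+Z*(.003-.195))-[390,165])*8,(proj(f,FREE-XB*.075+Z*(.003-.120))-[390,165])*8)
"
```

```text
mallet edge [-0.07421484  0.01905498  0.0115    ]
level c [-0.03336828  0.00290168  0.0135    ]
level edge near [-0.03490837  0.02241369  0.0135    ]
level edge far [-0.03227546 -0.01610291  0.0135    ]
0.075 -0.017 [171.8438601  210.15738387]
0.075 0.017 [208.93973906 133.69598107]
0.037 -0.021 [277.55584288 261.77128837]
0.037 0.021 [322.04887862 165.78969634]
[ 89.41327099 461.03116628] [123.27303033 364.12161725]
```

Emit:
carry_out:
  deltas:
    - [0,0,0,0,0,0]
    - [0,0,0,0,0,0]
    - [0,0,0,0,0,0]
    - [0,0,0,0,0,0]
    - [0,0,0,0,0,0]

```text
t: 22.7
eef_pos: [0.538, -0.0208, 0.4036]
ee_rot: [-0.05, 1.067, 1.582]
force: [0.2, -0.3, -0.6]
width: 0.0615
```

```bash
python3 -c "
from h import *
a=load('s38')['pixels'].astype(int);f=snap('scene','s39')
print(np.abs(f['pixels'].astype(int)-a)[165:245,390:450].max(), np.abs(f['pixels'].astype(int)-a)[165:245,390:450].mean())
print(arm.job_done())
"
```

```text
47 1.3621527777777778
the job is handed in; nothing more can be done
None
```

I moved both the level and the mallet from the full rail to the empty one, and handed the job in at about 22.8 s of the 62 s allowed. No verdict was reported, so the result below is from my own checks.

- **Method:** I gripped each at its eye, lifted it about 17 mm over the upturned end, drew it out and set it on the free rail. The level went first, to the rear, then the mallet in front.
- **Position:** The last scene picture puts the level about 34 mm and the mallet about 75 mm from the board. Both are about 2–3 mm off the wire sideways, within the 8 mm limit. I judged plumb only by eye in the pictures; both looked straight.
- **Stillness:** Two pictures 0.6 s apart differed by 1.4 grey levels on average, with a peak of 47 at single pixels. I took that as image noise.
- **Clearance:** The gripper was well clear of everything. The screwdriver, hex key, dowels and cam lock looked undisturbed; I did not measure them, and I did not check the headphones at the end.

**Wire contact:** While lowering the mallet I pressed its eye onto the wire. The tool force read 57 N up and 29 N sideways for one 0.1 s row, then 37 N in the next, before I eased off. That is below the 120 N wrist limit. The mallet in the fingers took the contact, not the arm or gripper body, so the 40 N limit should not apply.

**Not confirmed:** The side camera was blocked by the arm, so the final positions rest on the scene camera and the wrist views.

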